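Run loose nuts through the demagnetiser chute and catch them in a hand-held pan

TASK

Clear the grease jar from in front of the demagnetiser chute by standing it on the yellow disc, and drop every loose nut into the chute's yellow feed mouth, so that all of them wait together behind the red flap. Then take the blue pan by its black handle, hold it under the chute's lip and push its front wall against the red paddle so that the flap tips and all the nuts slide into the pan, keeping it there, paddle pressed, until the last one is in it. Finally set the pan with all the nuts down upright on the green mat, handle included, and leave the ring, cover and oil bottle where they are.

Things in the scene. Friction and masses are not known exactly. Their poses are not given: they have to be found in the camera images.
- chute: fixed demagnetiser: open-topped steel channel, 42 mm wide inside, walls 32 high, sloping down at 30 degrees towards the robot. Origin on the bench below the lip; x points uphill away from the robot (horizontal), z up. Channel floor at height 0.14 + 0.577 x, x from 0 to 0.18. A blue coil arch spans it at x 0.01 to 0.08 (top at 0.24 m). Green column at x 0.125 to 0.175; open below the lip
- chute_feed (a point): centre of the feed mouth, on the channel floor, 0.143 m uphill of the lip and 0.2225 m above the bench. Two yellow flared side plates, 80 mm long, guide into the 42 mm channel; their tops are about 50 mm above the floor and 84 mm apart. The end wall, 37 mm further uphill, is 14 mm high
- chute_lip (a point): middle of the lower edge of the channel floor, 0.14 m above the bench, where the flap is hinged
- flap (a joint): red spring flap at the lip, rad: 0 shut (it stands across the channel end and holds the nuts), 1.6 its stop; at 1.2 to 1.5 the nuts slide out over it. It tips as the paddle below it is pushed uphill (+x of the chute) with 3 to 6 N, and springs shut
- paddle_edge (a point): lower edge of the red paddle, 50 mm wide, rigid with the flap, 75 mm from its hinge. Shut: 35 mm in front of the lip (robot side), 72 mm above the bench. At 1.3 rad: 55 mm behind the lip, under the channel, 86 mm high; at the stop: 68 mm behind, 104 mm high. The tipped flap reaches 30 mm out in front of the lip, its tip 0.12 m above the bench
- pan: loose blue catch pan, 140 g. Origin: underside, middle of its whole 163 x 110 mm footprint; x points from handle to front wall, z up. The open box (walls 4, height 50, back wall 76 mm) spans x -0.0385 to 0.0815, y +-0.055; the black rubber handle tab is behind it, to x = -0.0815. To tip the flap, hold the front wall's rim 15 to 35 mm below the lip
- pan_tab (a point): where to grip the pan from above: in the black upright tab (36 mm long along pan x, 12 mm thick along pan y, from 20 to 80 mm above the pan's underside), 62 mm above its underside, at pan x = -0.0635
- pan_mat: fixed green mat, 250 x 175 x 3 mm, origin at the centre of its underside, x along its length. The pan starts here or near it and must end on it
- jar: loose white grease jar with red cap, 58 mm diameter, 92 mm high, 250 g; starts on the bench in front of the lip. Origin: centre of its underside
- jar_disc: fixed yellow disc, 110 mm diameter, 3 mm thick; origin: centre of its underside
- nut1: loose steel hex nut, 27 mm across flats (31 over corners), 18 thick, dark bore, 50 g; it starts flat on the black rubber mat at the left. Origin: centre of its underside, z through the bore, flats facing along x and every 60 degrees from it. There are three to five nuts
- nut2: loose steel hex nut, 27 mm across flats (31 over corners), 18 thick, dark bore, 50 g; it starts flat on the black rubber mat at the left. Origin: centre of its underside, z through the bore, flats facing along x and every 60 degrees from it. There are three to five nuts
- nut3: loose steel hex nut, 27 mm across flats (31 over corners), 18 thick, dark bore, 50 g; it starts flat on the black rubber mat at the left. Origin: centre of its underside, z through the bore, flats facing along x and every 60 degrees from it. There are three to five nuts
- nut4: loose steel hex nut, 27 mm across flats (31 over corners), 18 thick, dark bore, 50 g; it starts flat on the black rubber mat at the left. Origin: centre of its underside, z through the bore, flats facing along x and every 60 degrees from it. There are three to five nuts
- nut5: loose steel hex nut, 27 mm across flats (31 over corners), 18 thick, dark bore, 50 g; it starts flat on the black rubber mat at the left. Origin: centre of its underside, z through the bore, flats facing along x and every 60 degrees from it. There are three to five nuts
- bearing_ring: bystander: steel ring, 100 mm diameter, 30 high; leave alone
- cover: bystander: dark steel disc, 110 mm diameter, 16 high; leave alone
- oil_bottle: bystander: yellow oil bottle, 60 mm diameter, 150 high; leave alone

How it is judged:
By the outcome, as a careful person would: the job done as asked, in the order asked, and still so for the second after the job is handed in, with the robot touching nothing.
Of nut1, nut2, nut3, nut4, nut5 only 3 to 5 are there at a start; the rules pass over those that are not, and their reading is None.
At some moment in a run one of pan, nut1, nut2, nut3, nut4, nut5 may be knocked a few centimetres aside while the robot is not near it.
It also fails if it takes over 210 s, if anything falls off the work surface, if the arm or the gripper's body presses on something with over 40 N, if the wrist force passes 120 N, or if a joint passes its speed limit or range.

ROBOT

A 7-joint arm with a two-finger parallel gripper is mounted at the origin on the work surface. World frame = base frame: x ahead of the robot, y to its left, z up, the work surface at z = 0. Lengths are in mm, angles in rad, forces in N, time in s.
With the tool pointing down it reaches from about 425 to 875 mm from the base axis. Payload 8.4 kg.
Tool frame: the origin (TCP) lies between the finger pads; the fingertips stand 22 mm ahead of it and the grasp point (between the pads) lies 3 mm ahead of it; z points along the fingers, y is the direction in which the jaws open and shut (so a half turn about z gives the same grasp; the last joint's range is limited). The gripper opens to 87 mm and grips with 3 to 60 N. Pads are 19 mm wide; open, the fingers measure 117 mm over their backs; the gripper's body (75 mm by 190 mm) begins 51 mm behind the grasp point.
Start: joints at [-1.359, 0.333, 0.04, 1.465, -0.013, 1.343, -0.059], TCP at [198.785, 618.829, 244.546] pointing down, gripper open.
Joint ranges: [-2.58, 2.58], [-0.38, 2.09], [-1.3, 1.39], [0.25, 2.4], [-1.5, 4.64], [0.08, 2.09], [-2.65, 2.65]. Speed limits (rad/s): [2.22, 2.22, 2.79, 2.79, 3.14, 3.14, 3.14].

INTERFACE

Orientations are given as a unit quaternion [x, y, z, w].
In Python, from workcell import get_state, cams, env, cut_out, tip_of gives the robot as it stands.
- The arm moves only by the shell command python3 -m handwheel 'ROWS' [FORCE]. ROWS is JSON, a list of rows, each a list of 7 numbers: the turn, a rotation vector about the tool's x, y, z in rad, then the shift along the tool's x, y, z in mm, then the gripper command: -1 is shut, 1 is fully open, values between are in proportion. In form: [[rx, ry, rz, tx, ty, tz, grip], ...]. A call has 1 to 5 rows; each row shifts and turns the commanded pose from where the row before left it, along the tool's axes as they then stand; what a row does not reach is not made up. A row lasts 1/12 s, in which the tool goes at most 41.7 mm and 7.16 degrees, less where a joint would pass 70% of its speed; a pose out of reach is approached as far as the arm can. A call is refused whole if a number of a shift passes 41.7 or a number of a turn 0.125, either way. A call with a gripper value outside its range is refused whole. The fingers move at their own pace and stop on an object; FORCE is the grip in N (left out, the last holds). Time passes only in rows, so rows that do not move let the fingers close. It gives the time, the measured TCP pose, the force and the opening at its end, in the units of the state.
- get_state(): the state, without advancing time (a new reading comes with each control period).
- cams.snapshot(name): name is "scene" or "side" or "wrist"; returns the picture (400x640x3 uint8, blue, green, red); there is no depth.
- cams.calibration(name): a dict with "fovy" (degrees; the focal length in pixels is half the picture's height over the tangent of half this angle, whatever the lens; pixels are square), "cx", "cy" (the principal point, pixels), "eye" and "attitude" of the camera in the world. Camera axes: x right, y down, z forward; pixel columns grow to the right and rows downward; lengths in mm; the calibration is good to about 2 mm. A picture is of the moment at which its call begins: read the wrist's pose just before it. calibration takes no time and is no camera call; for the wrist camera it gives the pose at the moment of the call.
- env.close_job(): hands the job in, once; it reports no verdict.
Trained networks look in the newest picture that a camera, given by its name, has taken for a name from the list of things; names that differ only in an ending like _2 or _b are one class to them, and where a whole thing is asked for, a point or a joint stands for the part that bears it (a point fixed in the world has none). Each returns a list of dicts, best first, with "p" (0 to 1); they miss things now and then, are a little off and sometimes report something else, mostly with a low value. They report only what shows in the picture. A call takes as long as a camera call.
- cut_out(camera, name): "pixels" (400x640 bool, what is visible of it) and "extent" ([left, top, width, height] in pixels, round what is visible of it).
- tip_of(camera, name): "uv" ([column, row] in pixels: a listed point, or the origin of a listed thing).
The state is a dict: "clock": time; "joints": joint angles; "dq": joint speeds; "joint_torque": joint torques, N m; "ee_pos": TCP position; "tcp_rot": TCP orientation; "force": force on the tool from outside, world axes, zero at the start; "ft_torque": the same for the moment, N m; "grip_width": finger opening in mm.
Only numpy, scipy, OpenCV 4.12 (cv2) and the standard library are available. Lean on these libraries where they do the work, as an engineer would, in place of code of your own. Each camera call takes 0.05 s, during which the arm holds its last target.

## Working session

There is one attempt and no reset: what is moved stays moved. The work goes in short steps, Python scripts to look and compute and a shell command to move; the robot and the scene stay as the last step left them, time stands still between calls to the robot, and variables do not carry over. Pictures are saved under pics/ and viewed, and the job is handed in when it is done.

```bash
ls; mkdir -p pics; python3 - <<'E'
from workcell import get_state, cams, env, cut_out, tip_of
import cv2
print(get_state())
for n in ["scene","side","wrist"]:
    print(n,cams.calibration(n))
    cv2.imwrite(f"pics/a_{n}.png",cams.snapshot(n))
E
```

```text
pics
{'clock': 0.0, 'joints': array([-1.35920536,  0.33389947,  0.03985761,  1.46631866, -0.01340016,
        1.34328052, -0.05849975]), 'dq': array([ 6.35755924e-04, -7.20115782e-04, -1.31090590e-03,  1.67591392e-03,
       -4.01739047e-04, -4.03956875e-05,  7.09956828e-04]), 'joint_torque': array([ 7.86246528e-04, -6.56372523e+01,  1.33586179e+00, -4.03803349e+01,
       -5.97085920e-02,  4.45266115e-02,  1.58333128e-04]), 'ee_pos': array([198.65759759, 618.42530031, 243.64321854]), 'tcp_rot': array([ 1.54771929e-01,  9.87949886e-01, -8.16698917e-04, -7.45645527e-05]), 'force': array([-0.24637174,  1.05451219, -0.14097251]), 'ft_torque': array([-0.00427674, -0.02721728, -0.01054899]), 'grip_width': 86.7516161414676}
scene {'fovy': 54.27443238133786, 'cx': 316.32890246174065, 'cy': 192.67712802901193, 'eye': array([1161.05543078, -643.94524684,  946.86628047]), 'attitude': array([ 0.8542133 ,  0.33163854, -0.13970471, -0.37525739])}
side {'fovy': 56.49895243455474, 'cx': 317.3455326032531, 'cy': 190.92815510284504, 'eye': array([195.89257926, 739.86717281, 842.52524731]), 'attitude': array([-0.20084116,  0.88364172, -0.41171527,  0.09659542])}
wrist {'fovy': 66.96276596821723, 'cx': 317.1118915554358, 'cy': 202.92026433228054, 'eye': array([121.82086843, 643.12938446, 384.99867729]), 'attitude': array([0.79943299, 0.5825888 , 0.08555575, 0.11906892])}
```

View pics/a_scene.png

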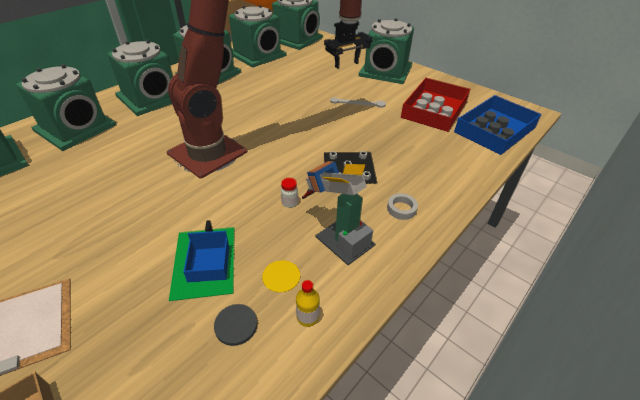

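View pics/a_side.png

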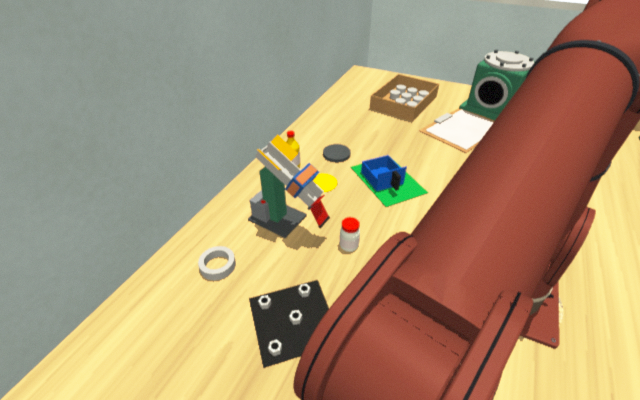

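View pics/a_wrist.png

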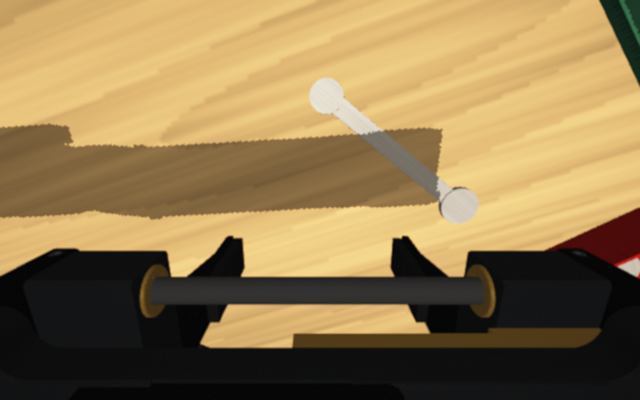

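The scene view shows the blue pan on the green mat (205,262), jar (289,192), disc (281,276) and chute (345,200). The side view shows four nuts on the black mat at (265,301), (304,290), (295,316) and (275,347). A fifth could be hidden by the arm.

```bash
cat > h.py <<'E'
import numpy as np, cv2
from scipy.spatial.transform import Rotation as R
from workcell import get_state, cams, env, cut_out, tip_of
def cal(n):
    c=cams.calibration(n); f=200/np.tan(np.radians(c["fovy"])/2)
    return f,c["cx"],c["cy"],np.array(c["eye"]),R.from_quat(c["attitude"]).as_matrix()
def proj(c,P):
    f,cx,cy,e,A=c; q=(np.atleast_2d(P)-e)@A
    return np.c_[cx+f*q[:,0]/q[:,2],cy+f*q[:,1]/q[:,2]]
def ray(c,uv):
    f,cx,cy,e,A=c; d=A@np.array([(uv[0]-cx)/f,(uv[1]-cy)/f,1.]); return e,d/np.linalg.norm(d)
def onz(c,uv,z):
    e,d=ray(c,uv); return e+d*(z-e[2])/d[2]
def tri(rs):
    M=np.zeros((3,3));b=np.zeros(3)
    for e,d in rs:
        Pm=np.eye(3)-np.outer(d,d);M+=Pm;b+=Pm@e
    x=np.linalg.solve(M,b)
    return x,[float(np.linalg.norm((np.eye(3)-np.outer(d,d))@(x-e))) for e,d in rs]
def pose():
    s=get_state(); return np.array(s["ee_pos"]),R.from_quat(s["tcp_rot"]),s
def to(target,yaw=None,n=None,Q=None):
    """print total tool-axis shift and rotvec to go to target (TCP) with tool down; tool x at world yaw"""
    p,r,s=pose()
    sh=r.inv().apply(np.array(target)-p)
    if Q is None and yaw is not None: Q=R.from_matrix(np.array([[np.cos(yaw),np.sin(yaw),0],[np.sin(yaw),-np.cos(yaw),0],[0,0,-1]]))
    rv=(r.inv()*Q).as_rotvec() if Q is not None else np.zeros(3)
    np.set_printoptions(suppress=True,precision=4)
    print("t",round(float(s["clock"]),2),"pos",p.round(1),"shift",sh.round(1),"rv",rv.round(4))
    return sh,rv
E
python3 - <<'E'
from h import *
np.set_printoptions(suppress=True,precision=1)
p,r,s=pose(); print(r.as_matrix())
C={n:cal(n) for n in("scene","side")}
for n in C: cams.snapshot(n)
for nm in ["chute","chute_feed","chute_lip","paddle_edge","pan","pan_tab","pan_mat","jar","jar_disc","nut1","bearing_ring","cover","oil_bottle"]:
    r_={}
    for n in C:
        t=tip_of(n,nm); r_[n]=t
        for d in t[:6]: print(nm,n,np.array(d["uv"]).round(1),round(d["p"],2), onz(C[n],d["uv"],0)[:2].round(0))
    if r_["scene"] and r_["side"] and nm!="nut1":
        x,e=tri([ray(C[n],r_[n][0]["uv"]) for n in C]); print("   TRI",nm,x,np.round(e,1))
E
```

```text
[[-1.   0.3 -0. ]
 [ 0.3  1.  -0. ]
 [-0.  -0.  -1. ]]
chute scene [237.4 325.8] 0.74 [ 673. -397.]
chute side [312.2 232.4] 0.97 [564.  24.]
   TRI chute [ 618.  -275.1 -262. ] [93.4 93.4]
chute_feed scene [349.3 188.6] 0.56 [554. 218.]
chute_lip scene [315.7 185.7] 0.69 [455. 147.]
chute_lip side [315.9 199.7] 0.63 [ 621. -119.]
   TRI chute_lip [554.2  27.3 140.1] [5.4 5.4]
paddle_edge scene [333.8 158.4] 0.56 [398. 315.]
paddle_edge scene [403.9 209.8] 0.47 [759. 260.]
paddle_edge scene [310.  192.2] 0.46 [463. 107.]
paddle_edge scene [289.3 201.6] 0.22 [443.  23.]
paddle_edge side [323.5 222.5] 0.8 [551. -30.]
paddle_edge side [294.  163.6] 0.4 [ 790. -273.]
   TRI paddle_edge [503.6 137.9 163.9] [28.2 28.2]
pan scene [205.9 260.5] 0.82 [ 440. -326.]
pan side [385.2 181. ] 0.63 [ 438. -320.]
   TRI pan [ 438.5 -324.8   -2.9] [1.1 1.1]
pan_tab scene [209.4 228.8] 0.6 [ 343. -242.]
pan_tab side [396.7 174.1] 0.58 [ 413. -378.]
pan_tab side [310.7 235.8] 0.39 [562.  39.]
   TRI pan_tab [ 398.1 -274.8   72.4] [6.6 6.6]
pan_mat side [388.5 179.3] 0.71 [ 431. -335.]
jar scene [289.2 2
[... 443 characters left out ...]
157.9] 0.39 [473. 389.]
nut1 scene [344.4 163.8] 0.38 [451. 317.]
nut1 side [274.1 348.2] 0.67 [479. 397.]
nut1 side [293.5 321.2] 0.55 [471. 316.]
nut1 side [265.1 304.5] 0.53 [560. 306.]
nut1 side [301.7 293.7] 0.5 [490. 236.]
bearing_ring scene [402.4 209. ] 0.89 [753. 260.]
bearing_ring side [214.9 263.9] 0.7 [760. 255.]
   TRI bearing_ring [756.1 256.8   4.5] [1.3 1.3]
cover scene [237.  327.4] 0.64 [ 676. -401.]
cover scene [360.5 155.9] 0.62 [466. 400.]
cover side [335.8 151.9] 0.93 [ 676. -416.]
   TRI cover [ 675.2 -404.3    5.7] [4. 4.]
oil_bottle scene [307. 317.] 0.78 [ 790. -257.]
oil_bottle side [293.5 167. ] 0.81 [ 781. -253.]
   TRI oil_bottle [ 785.8 -256.2   -4.4] [2.6 2.6]
```

```bash
python3 - <<'E'
from h import *
from scipy.optimize import least_squares
np.set_printoptions(suppress=True,precision=1)
C={n:cal(n) for n in("scene","side")}
I={n:cams.snapshot(n) for n in C}
def W(q,L): 
    c,s=np.cos(q[2]),np.sin(q[2]); L=np.atleast_2d(L)
    return np.c_[q[0]+c*L[:,0]-s*L[:,1],q[1]+s*L[:,0]+c*L[:,1],L[:,2]]
obs=[("scene",(0,0,140),(315.7,185.7)),("side",(0,0,140),(315.9,199.7)),("side",(-35,0,72),(323.5,222.5)),("scene",(143,0,222.5),(349.3,188.6))]
f=lambda q:np.concatenate([proj(C[n],W(q,L))[0]-uv for n,L,uv in obs])
r=least_squares(f,[555,27,0.3],loss="soft_l1"); print(r.x,np.degrees(r.x[2]),f(r.x))
q=r.x
s=I["scene"][130:250,270:430]; cv2.imwrite("pics/b_scene.png",cv2.resize(s,None,fx=5,fy=5,interpolation=cv2.INTER_CUBIC))
s=I["side"][120:260,230:370].copy()
cv2.imwrite("pics/b_side.png",cv2.resize(s,None,fx=4,fy=4,interpolation=cv2.INTER_CUBIC))
E
```

```text
[555.3  29.3  -0.1] -5.977172934028139 [-1.  -0.5 -2.5  0.7  0.3 -0.5 -0.   0.2]
```

View pics/b_scene.png

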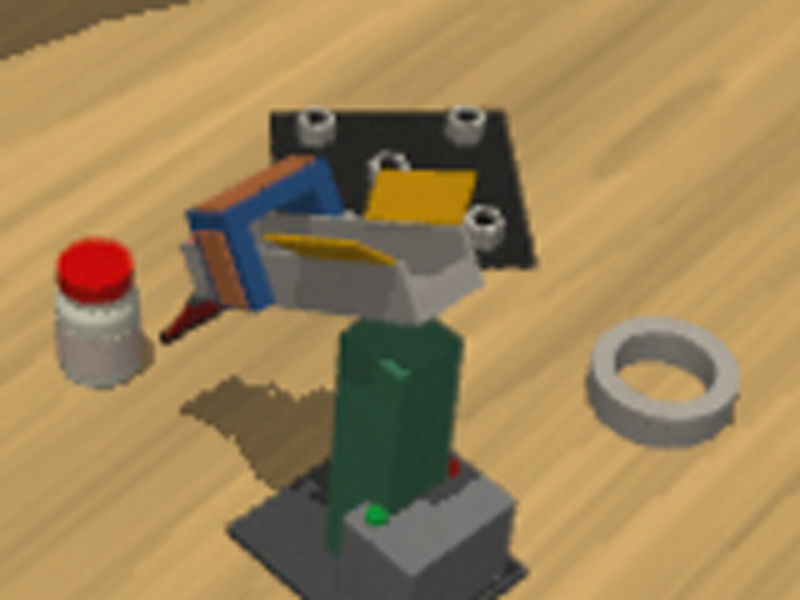

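View pics/b_side.png

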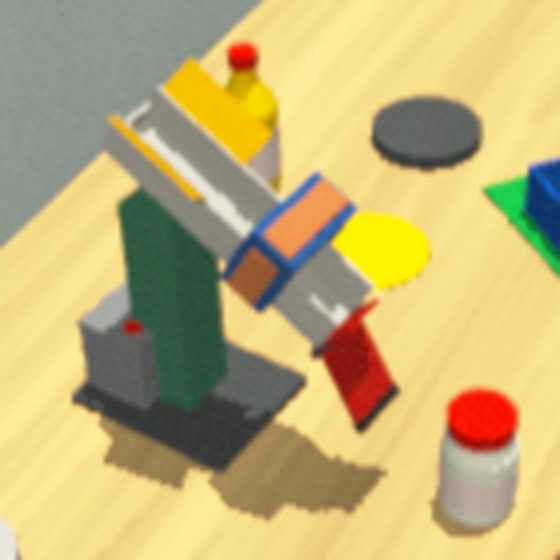

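Five nuts seem likely: in the scene crop at (316,125), (465,125), (388,165), (485,225) and a sliver near (348,215). I'll move the wrist camera above the nut mat.

```bash
python3 - <<'E'
from h import *
to([520,310,300],yaw=np.pi)
E
```

```text
t 1.65 pos [198.8 618.8 244.6] shift [-400.3 -195.8  -55.4] rv [ 0.     -0.     -0.3108]
```

```bash
python3 -m handwheel '[[0,0,0,-34,-17,-5,1],[0,0,0,-34,-17,-5,1],[0,0,0,-34,-17,-5,1],[0,0,0,-34,-17,-5,1],[0,0,0,-34,-17,-5,1]]'; python3 -m handwheel '[[0,0,0,-34,-17,-5,1],[0,0,0,-34,-17,-5,1],[0,0,0,-34,-17,-5,1],[0,0,0,-34,-17,-5,1],[0,0,0,-34,-17,-5,1]]'
python3 -m handwheel '[[0,0,-0.1,-20,-10,-3,1],[0,0,-0.1,-20,-10,-2,1],[0,0,-0.11,0,0,0,1],[0,0,0,0,0,0,1]]'
python3 - <<'E'
from h import *
p,r,s=pose(); print(p,s["clock"]); c=cal("wrist"); cv2.imwrite("pics/c_w.png",cams.snapshot("wrist"))
np.save("c_w.npy",np.array([c[0],c[1],c[2],*c[3],*c[4].ravel()]))
for d in tip_of("wrist","nut1"): print(np.round(d["uv"],1),round(d["p"],2),onz(c,d["uv"],3).round(1))
for d in cut_out("wrist","nut1"): print(d["extent"],round(d["p"],2))
to([442,21,300],yaw=np.pi)
E
```

```text
clock: 2.07
ee_pos: [335.7, 484.5, 269.9]
tcp_rot: [0.155, 0.988, 0.0, 0.0]
force: [0.6, 0.7, 1.1]
grip_width: 86.9
clock: 2.48
ee_pos: [471.6, 351.4, 295.1]
tcp_rot: [0.155, 0.988, 0.0, 0.0]
force: [0.1, 0.6, 0.2]
grip_width: 87.5
clock: 2.82
ee_pos: [505.1, 321.9, 299.7]
tcp_rot: [-0.001, 1.0, -0.0, 0.0]
force: [-1.3, 0.2, -0.2]
grip_width: 87.4
[505.13308405 321.93339461 299.73925771] 2.8167
[304.8 204.1] 0.63 [559.1 303.    3. ]
[371.7 147.3] 0.6 [473.8 399.9   3. ]
[258.4 153.6] 0.58 [482.9 237.    3. ]
[308.9 145.8] 0.54 [471.7 309.9   3. ]
[244.7, 145.3, 20.9, 20.2] 0.9
[364.0, 135.6, 21.9, 24.9] 0.8
[305.3, 69.9, 19.3, 25.7] 0.8
[299.6, 134.5, 21.7, 23.3] 0.72
[295.9, 196.0, 21.9, 21.3] 0.62
t 2.97 pos [503.3 324.2 299.4] shift [  60.3 -303.4   -0.6] rv [ 0.0003 -0.0005 -0.0033]
```

View pics/c_w.png

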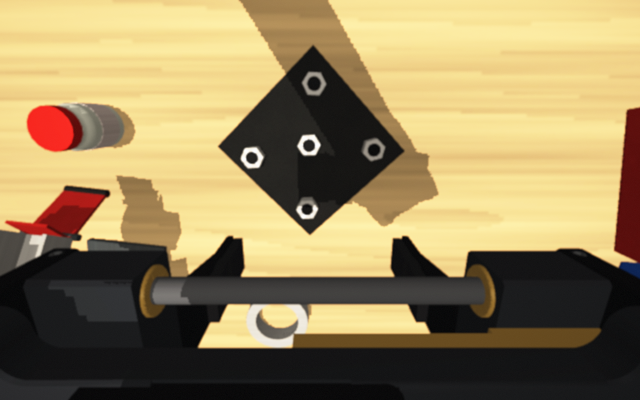

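Five nuts, at (314,83), (252,158), (309,145), (373,149) and (307,209). The jar comes first.

```bash
python3 -m handwheel '[[0,0,0,7.5,-38,0,1],[0,0,0,7.5,-38,0,1],[0,0,0,7.5,-38,0,1],[0,0,0,7.5,-38,0,1],[0,0,0,7.5,-38,0,1]]'; python3 -m handwheel '[[0,0,0,7.5,-38,20,1],[0,0,0,7.5,-38,20,1],[0,0,0,7.5,-38,20,1],[0,0,0,0,0,20,1],[0,0,0,0,0,0,1]]'
python3 - <<'E'
from h import *
c=cal("wrist"); cv2.imwrite("pics/d_w.png",cams.snapshot("wrist"))
for d in tip_of("wrist","jar"): print(np.round(d["uv"],1),round(d["p"],2),onz(c,d["uv"],0).round(1))
m=cut_out("wrist","jar")[0]; print(m["extent"],m["p"])
for nm,L in (("chute_lip",140),("paddle_edge",72)):
  for d in tip_of("wrist",nm): print(nm,np.round(d["uv"],1),round(d["p"],2),onz(c,d["uv"],L).round(1))
to([442,21,58],yaw=np.pi)
E
```

```text
clock: 3.38
ee_pos: [465.2, 132.8, 299.5]
tcp_rot: [0.001, 1.0, 0.0, -0.0]
force: [1.6, -1.1, 1.1]
grip_width: 87.2
clock: 3.8
ee_pos: [442.4, 23.2, 219.4]
tcp_rot: [0.003, 1.0, -0.0, -0.002]
force: [-1.5, 1.2, -0.3]
grip_width: 86.7
[314.4 180.6] 0.67 [441.6  19.7   0. ]
[287.1, 159.2, 54.5, 68.1] 0.96
chute_lip [328.  338.8] 0.59 [553.2  32.  140. ]
paddle_edge [332.2 261.6] 0.58 [513.4  38.6  72. ]
paddle_edge [330.3 338.2] 0.28 [611.1  37.2  72. ]
t 4.05 pos [445.5  26.  223.4] shift [  3.7  -5.  165.4] rv [0.0002 0.0016 0.0009]
```

View pics/d_w.png

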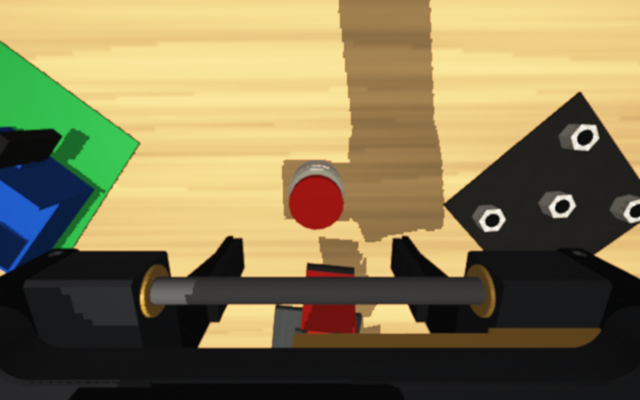

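```bash
python3 -m handwheel '[[0,0,0,2,-3,35,1],[0,0,0,2,-3,35,1],[0,0,0,0,0,35,1],[0,0,0,0,0,35,1],[0,0,0,0,0,25,1]]'; python3 -m handwheel '[[0,0,0,0,0,0,-1],[0,0,0,0,0,0,-1],[0,0,0,0,0,0,-1],[0,0,0,0,0,0,-1],[0,0,0,0,0,0,-1]]' 25;  python3 -m handwheel '[[0,0,0,0,0,0,-1],[0,0,0,0,0,0,-1],[0,0,0,0,0,-15,-1],[0,0,0,0,0,-15,-1]]' 25
python3 - <<'E'
from h import *
C={n:cal(n) for n in("scene","side")}
for n in C: 
    cams.snapshot(n)
    for d in tip_of(n,"jar_disc"): print(np.round(d["uv"],1),round(d["p"],2),onz(C[n],d["uv"],0).round(1))
    for d in cut_out(n,"jar_disc")[:3]:
        v,u=np.nonzero(d["pixels"]); print(d["p"],d["extent"],onz(C[n],(u.mean(),v.mean()),3).round(1))
to([644,-217,120],yaw=np.pi)
E
```

```text
clock: 4.47
ee_pos: [440.5, 19.3, 55.5]
tcp_rot: [-0.0, 1.0, -0.0, -0.0]
force: [-0.0, 0.8, -0.1]
grip_width: 87.5
clock: 4.88
ee_pos: [442.1, 19.1, 59.0]
tcp_rot: [0.0, 1.0, 0.001, 0.001]
force: [-0.1, 2.1, 1.3]
grip_width: 61.4
clock: 5.22
ee_pos: [440.1, 18.3, 87.6]
tcp_rot: [0.0, 1.0, -0.0, -0.001]
force: [-0.5, 0.3, -2.7]
grip_width: 57.1
[282.5 273.9] 0.59 [ 643.  -204.6    0. ]
0.8 [262.8, 256.3, 34.2, 32.7] [ 645.9 -212.9    3. ]
[323.  181.8] 0.62 [ 640.6 -218.9    0. ]
0.7 [310.4, 173.3, 26.2, 15.6] [ 632.6 -221.1    3. ]
t 5.52 pos [440.1  18.4  86.5] shift [-204.  -235.3  -33.6] rv [-0.0002 -0.0009 -0.0007]
```

```bash
python3 -m handwheel '[[0,0,0,0,-10,-20,-1],[0,0,0,-8,-28,-20,-1],[0,0,0,-20,-28,-20,-1],[0,0,0,-28,-28,-10,-1],[0,0,0,-28,-28,0,-1]]'; python3 -m handwheel '[[0,0,0,-30,-28,0,-1],[0,0,0,-30,-28,0,-1],[0,0,0,-20,-18,0,-1],[0,0,0,0,0,0,-1]]'
python3 - <<'E'
from h import *
c=cal("wrist"); cv2.imwrite("pics/e_w.png",cams.snapshot("wrist"))
for d in tip_of("wrist","jar_disc"): print(np.round(d["uv"],1),round(d["p"],2),onz(c,d["uv"],0).round(1))
for d in cut_out("wrist","jar_disc")[:3]:
        v,u=np.nonzero(d["pixels"]); print(d["p"],d["extent"],onz(c,(u.mean(),v.mean()),3).round(1))
to([645,-215,120],yaw=np.pi)
E
```

```text
clock: 5.93
ee_pos: [526.5, -104.8, 159.2]
tcp_rot: [-0.0, 1.0, 0.0, 0.002]
force: [0.8, 0.4, -1.5]
grip_width: 57.3
clock: 6.27
ee_pos: [606.5, -182.2, 155.3]
tcp_rot: [0.002, 1.0, -0.002, -0.001]
force: [-2.1, 0.3, -2.6]
grip_width: 57.5
[289.3 228.4] 0.69 [ 643.3 -212.5    0. ]
0.67 [235.6, 174.6, 92.9, 74.0] [ 617.7 -230.3    3. ]
t 6.42 pos [ 603.7 -177.6  155.7] shift [-41.5 -37.4  35.6] rv [ 0.     -0.0028 -0.0014]
```

View pics/e_w.png

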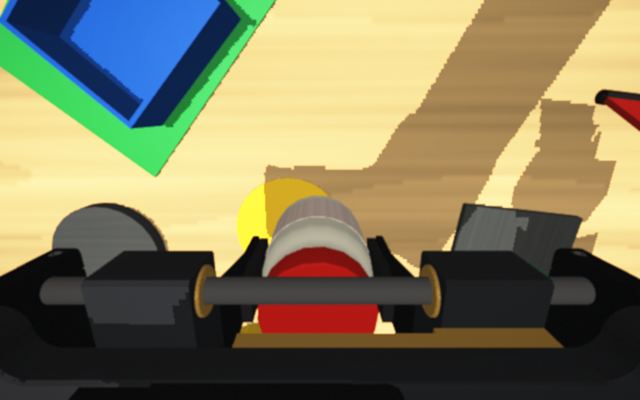

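```bash
python3 -m handwheel '[[0,0,0,-20,-18,10,-1],[0,0,0,-21,-19,15,-1],[0,0,0,0,0,25,-1],[0,0,0,0,0,20,-1],[0,0,0,0,0,0,-1]]'; python3 - <<'E'
from h import *
to([644,-214,62],yaw=np.pi)
E
```

```text
clock: 6.83
ee_pos: [642.5, -212.4, 82.4]
tcp_rot: [-0.0, 1.0, 0.001, -0.004]
force: [-1.5, 0.6, -4.4]
grip_width: 56.9
t 6.83 pos [ 642.5 -212.4   82.4] shift [-1.6 -1.7 20.3] rv [ 0.0025 -0.0072  0.0001]
```

```bash
python3 -m handwheel '[[0,0,0,-1,-1,8,-1],[0,0,0,0,0,6,-1],[0,0,0,0,0,3,-1],[0,0,0,0,0,0,-1]]';python3 -m handwheel '[[0,0,0,0,0,2,-1],[0,0,0,0,0,0,-1]]'
```

```text
clock: 7.17
ee_pos: [646.5, -215.2, 70.5]
tcp_rot: [0.0, 1.0, 0.0, 0.0]
force: [0.5, -0.3, -2.7]
grip_width: 57.3
clock: 7.33
ee_pos: [646.7, -215.7, 68.7]
tcp_rot: [0.0, 1.0, -0.0, 0.0]
force: [0.1, -0.5, -2.7]
grip_width: 57.2
```

```bash
python3 -m handwheel '[[0,0,0,0,0,3,-1],[0,0,0,0,0,0,-1]]';python3 -m handwheel '[[0,0,0,0,0,2,-1],[0,0,0,0,0,0,-1]]';python3 -m handwheel '[[0,0,0,0,0,2,-1],[0,0,0,0,0,0,-1]]'
```

```text
clock: 7.5
ee_pos: [646.4, -215.6, 65.0]
tcp_rot: [0.0, 1.0, 0.0, -0.0]
force: [-0.6, 0.7, -2.6]
grip_width: 57.2
clock: 7.67
ee_pos: [646.3, -215.6, 62.9]
tcp_rot: [0.0, 1.0, 0.0, -0.0]
force: [0.1, 0.3, -2.5]
grip_width: 57.0
clock: 7.83
ee_pos: [646.7, -215.9, 62.0]
tcp_rot: [0.0, 1.0, 0.0, 0.0]
force: [-1.8, 1.1, 4.9]
grip_width: 57.1
```

Contact reached (force z +4.9). Releasing and rising.

```bash
python3 -m handwheel '[[0,0,0,0,0,0,0.2],[0,0,0,0,0,0,0.8],[0,0,0,0,0,0,1],[0,0,0,0,0,0,1],[0,0,0,0,0,0,1]]'; python3 -m handwheel '[[0,0,0,0,0,-15,1],[0,0,0,0,0,-35,1],[0,0,0,0,0,-35,1],[0,0,0,0,0,-35,1],[0,0,0,0,0,-35,1]]'; python3 - <<'E'
from h import *
C={n:cal(n) for n in("scene","side")}
for n in C:
    cams.snapshot(n)
    for d in tip_of(n,"jar")[:2]: print(np.round(d["uv"],1),round(d["p"],2),onz(C[n],d["uv"],3).round(1))
im=cams.snapshot("scene");cv2.imwrite("pics/f.png",cv2.resize(im[140:340,160:440],None,fx=2.8,fy=2.8,interpolation=cv2.INTER_CUBIC))
c=[*np.load("c_w.npy")]; c=(c[0],c[1],c[2],np.array(c[3:6]),np.array(c[6:]).reshape(3,3))
for uv in [(314,83),(252,157.5),(309,145.5),(373,149.5),(307,209)]: print(uv, onz(c,uv,20).round(1))
to([480,240,300],yaw=np.pi)
E
```

```text
clock: 8.25
ee_pos: [646.6, -215.7, 61.1]
tcp_rot: [0.0, 1.0, -0.0, 0.0]
force: [0.6, 0.4, -0.8]
grip_width: 76.3
clock: 8.67
ee_pos: [646.2, -216.0, 219.2]
tcp_rot: [0.001, 1.0, -0.0, 0.0]
force: [0.4, 0.1, -0.8]
grip_width: 87.0
[279.4 276.2] 0.69 [ 643.8 -217.6    3. ]
[320.7 181.2] 0.91 [ 648.  -215.1    3. ]
[313.1 233.9] 0.66 [557.3  31.2   3. ]
(314, 83) [389.3 317.6  20. ]
(252, 157.5) [486.  231.1  20. ]
(309, 145.5) [469.5 310.5  20. ]
(373, 149.5) [474.9 398.8  20. ]
(307, 209) [561.3 306.9  20. ]
t 8.92 pos [ 646.4 -215.6  216.6] shift [166.7 455.5 -83.4] rv [ 0.0001  0.0004 -0.0008]
```

View pics/f.png

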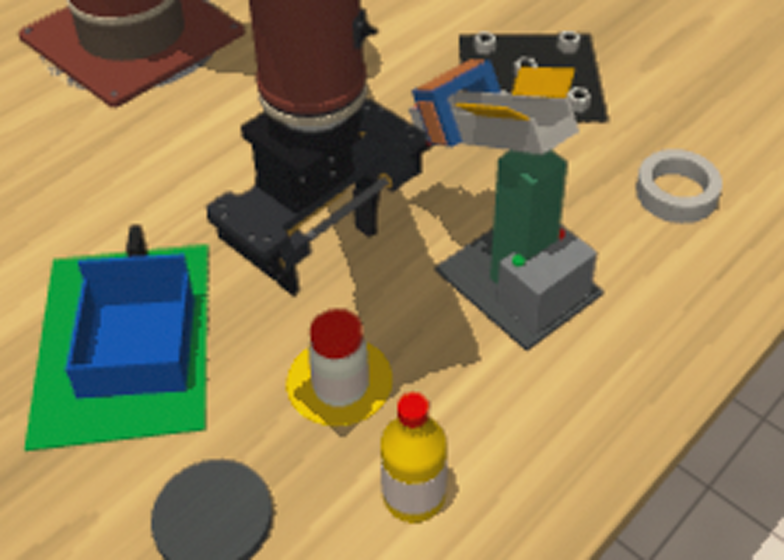

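The jar is standing on the disc, at (338,360) in the crop. Next I turn the tool so the jaws lie along the channel and look at the chute from above.

```bash
python3 -m handwheel '[[0,0,0.122,0,0,-25,1],[0,0,0.122,0,0,-25,0],[0,0,0.122,0,0,-25,0],[0,0,0.122,0,0,-25,0],[0,0,0.122,0,0,-25,0]]'; python3 -m handwheel '[[0,0,0.122,0,0,0,0],[0,0,0.122,0,0,0,0],[0,0,0.122,0,0,0,0],[0,0,0.122,0,0,0,0],[0,0,0.122,0,0,0,0]]'; python3 -m handwheel '[[0,0,0.122,0,0,0,0],[0,0,0.122,0,0,0,0],[0,0,0.122,0,0,0,0],[0,0,0.1,0,0,0,0],[0,0,0,0,0,0,0]]'; python3 - <<'E'
from h import *
to([690,-65,340],yaw=np.radians(84)); print(get_state()["joints"])
E
```

```text
clock: 9.33
ee_pos: [646.0, -215.3, 340.9]
tcp_rot: [0.304, 0.953, -0.0, -0.001]
force: [0.5, 0.1, 0.2]
grip_width: 68.0
clock: 9.75
ee_pos: [646.1, -215.4, 339.7]
tcp_rot: [0.576, 0.818, -0.0, -0.001]
force: [0.2, 0.5, 0.7]
grip_width: 44.6
clock: 10.17
ee_pos: [646.2, -215.3, 339.6]
tcp_rot: [0.749, 0.663, -0.001, -0.001]
force: [-0.4, 0.7, -0.8]
grip_width: 43.5
t 10.17 pos [ 646.2 -215.3  339.6] shift [154.4  25.3  -0.5] rv [-0.0026  0.0001 -0.0162]
[-0.3895  0.5308  1.037   1.2537 -0.4499  1.5973  0.448 ]
```

```bash
python3 -m handwheel '[[0,0,0,38,6,0,0],[0,0,0,38,6,0,0],[0,0,0,38,6,0,0],[0,0,-0.016,38,6,0,0],[0,0,0,0,0,0,0]]'; python3 - <<'E'
from h import *
np.set_printoptions(suppress=True,precision=1)
for k in range(2):
    c=cal("wrist"); I=cams.snapshot("wrist")
cv2.imwrite("pics/g.png",I)
np.save("g_c.npy",np.array([c[0],c[1],c[2],*c[3],*c[4].ravel()]));print(pose()[0])
for nm,L in (("chute_lip",140),("paddle_edge",72),("chute_feed",222.5)):
  for d in tip_of("wrist",nm)[:2]: print(nm,np.round(d["uv"],1),round(d["p"],2),onz(c,d["uv"],L).round(1))
q=(555.3,29.3,np.radians(-6))
def W(L):
    cc,s=np.cos(q[2]),np.sin(q[2]); L=np.atleast_2d(L).astype(float)
    return np.c_[q[0]+cc*L[:,0]-s*L[:,1],q[1]+s*L[:,0]+cc*L[:,1],L[:,2]]
fl=lambda x,h=0:140+.577*x+h
pts=[]
for x in (0,180): 
    for y in(-21,21):
        pts.append((x,y,fl(x)))
pr=proj(c,W(pts)); 
J=I.copy()
for a,b in((0,1),(1,3),(3,2),(2,0)): cv2.line(J,tuple(pr[a].astype(int)),tuple(pr[b].astype(int)),(255,0,255),1)
for y in(-21,21):
  for (x,h) in ((0,37),(180,37)):pass
pr=proj(c,W([(10,0,240),(80,0,240),(143,0,222.5)])); 
for p in pr: cv2.circle(J,tuple(p.astype(int)),2,(0,255,0),-1)
cv2.imwrite("pics/g2.png",J)
E
```

```text
clock: 10.58
ee_pos: [690.4, -56.5, 339.0]
tcp_rot: [0.736, 0.677, 0.0, -0.002]
force: [-0.6, 1.7, -0.2]
grip_width: 43.7
[688.3 -64.8 339.8]
chute_feed [315.6 115.4] 0.75 [693.5  15.5 222.5]
```

View pics/g2.png

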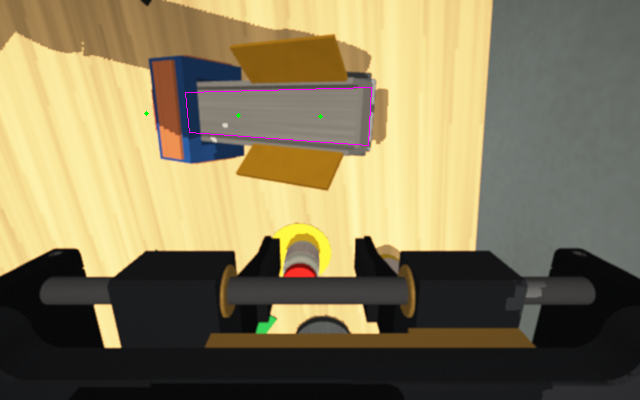

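Overlay fits the chute within a few mm: feed mouth near (320,114), about (696,15.5) in the world. Now the nuts.

```bash
python3 - <<'E'
from h import *
to([490,230,290],yaw=np.radians(84))
E
python3 -m handwheel '[[0,0,0,31,-26,0,0],[0,0,0,31,-26,0,0],[0,0,0,31,-26,0,0],[0,0,0,31,-26,0,0],[0,0,0,31,-26,0,0]]';python3 -m handwheel '[[0,0,0,31,-26,10,0],[0,0,0,31,-26,10,0],[0,0,0,31,-26,10,0],[0,0,0,25,-20,10,0],[0,0,0,0,0,0,0]]'
cat > nuts.py <<'E'
from h import *
import sys
np.set_printoptions(suppress=True,precision=1)
def look(tag,scale=True):
    cams.snapshot("wrist")
    c=cal("wrist"); I=cams.snapshot("wrist"); cv2.imwrite(f"pics/{tag}.png",I)
    out=[]
    for d in cut_out("wrist","nut1"):
        l,t,w,h=d["extent"]
        if d["p"]<.2: continue
        m=d["pixels"].astype(np.uint8); cs,_=cv2.findContours(m,cv2.RETR_EXTERNAL,cv2.CHAIN_APPROX_NONE)
        g=max(cs,key=cv2.contourArea)[:,0,:].astype(float)
        # top face: bright pixels; rectify crop to plane z=20 for angle
        P=np.array([onz(c,u,20)[:2] for u in g]); 
        ctr=P.mean(0)
        out.append((ctr,d["p"])); print("nut",ctr,"p",round(d["p"],2),"px",(round(l+w/2),round(t+h/2)),"size",P.max(0)-P.min(0))
    return c,I,out
def rect(c,I,ctr,z=20,half=25,s=8):
    n=2*half*s; u,v=np.meshgrid(np.arange(n),np.arange(n))
    # image: up = +x world, left=+y
    X=ctr[0]+half-v/s; Y=ctr[1]+half-u/s
    p=proj(c,np.c_[X.ravel(),Y.ravel(),np.full(X.size,z)]).astype(np.float32)
    return cv2.remap(I,p[:,0].reshape(n,n),p[:,1].reshape(n,n),cv2.INTER_CUBIC)
E
python3 - <<'E'
from nuts import *
c,I,o=look("h")
print(pose()[0])
t=np.hstack([rect(c,I,x,half=22,s=4) for x,_ in o][:5]); cv2.imwrite("pics/h_r.png",t[:,:800] if t.shape[1]<=800 else cv2.resize(t,(800,int(t.shape[0]*800/t.shape[1]))))
E
```

```text
t 10.83 pos [687.3 -69.3 341. ] shift [ 277.9 -226.5   51. ] rv [-0.0005  0.0007  0.0036]
clock: 11.25
ee_pos: [572.8, 98.9, 340.7]
tcp_rot: [0.742, 0.67, -0.0, -0.0]
force: [-0.6, 0.8, 0.9]
grip_width: 43.5
clock: 11.67
ee_pos: [483.9, 232.2, 299.1]
tcp_rot: [0.739, 0.674, -0.001, -0.002]
force: [-0.5, 1.3, -0.1]
grip_width: 43.9
nut [475.3 398.8] p 0.89 px (300, 38) size [28.6 31.1]
nut [469.8 310.7] p 0.66 px (301, 114) size [27.9 29.8]
nut [560.3 307. ] p 0.62 px (366, 107) size [29.2 30.9]
nut [486.  232.3] p 0.62 px (320, 168) size [25.6 28.9]
nut [391.2 317.3] p 0.58 px (240, 110) size [31.4 30.9]
[488.6 225.6 301.2]
```

View pics/h.png

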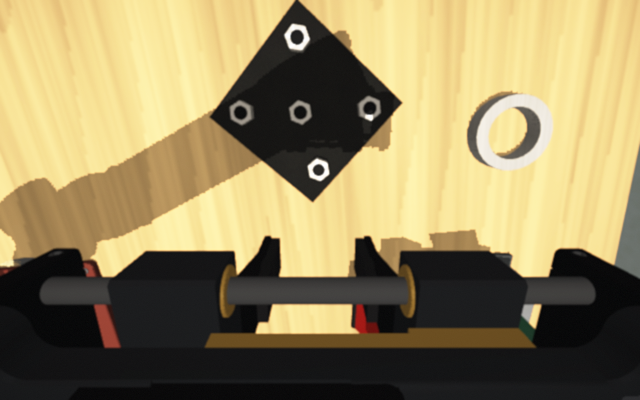

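View pics/h_r.png

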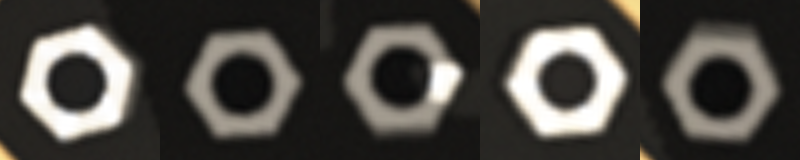

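All five nuts show clearly, flats roughly facing ±x except the one at (300,38), which is turned about 12°. Picking the nearest.

```bash
python3 - <<'E'
from h import *
to([486,231.5,27],yaw=np.radians(88))
E

```

```text
t 11.82 pos [488.6 225.6 301.2] shift [  5.6  -3.2 274.2] rv [-0.0002 -0.0003 -0.0658]
```

```bash
python3 -m handwheel '[[0,0,-0.03,3,-2,40,0.1],[0,0,-0.03,3,-1,40,0.1],[0,0,0,0,0,40,0.1],[0,0,0,0,0,40,0.1],[0,0,0,0,0,40,0.1]]';python3 -m handwheel '[[0,0,0,0,0,30,0.1],[0,0,0,0,0,0,0.1],[0,0,0,0,0,0,0.1]]'; python3 - <<'E'
from h import *
to([486,231.5,27],yaw=np.radians(88))
E

```

```text
clock: 12.23
ee_pos: [487.4, 230.5, 100.0]
tcp_rot: [0.722, 0.691, 0.001, 0.0]
force: [0.4, 0.5, -0.2]
grip_width: 47.6
clock: 12.48
ee_pos: [486.7, 230.4, 71.2]
tcp_rot: [0.722, 0.691, -0.001, 0.001]
force: [-0.1, 0.2, 1.5]
grip_width: 47.7
t 12.48 pos [486.7 230.4  71.2] shift [ 1.2 -0.7 44.2] rv [-0.0007  0.0027 -0.0089]
```

```bash
python3 -m handwheel '[[0,0,0,1,0,20,0.1],[0,0,0,0,0,15,0.1],[0,0,0,0,0,8,0.1],[0,0,0,0,0,0,0.1]]';python3 -m handwheel '[[0,0,0,0,0,0,-1],[0,0,0,0,0,0,-1],[0,0,0,0,0,0,-1],[0,0,0,0,0,0,-1],[0,0,0,0,0,0,-1]]' 25; python3 -m handwheel '[[0,0,0,0,0,-20,-1],[0,0,0,0,0,-40,-1],[0,0,0,0,0,-40,-1],[0,0,0,0,0,-40,-1],[0,0,0,0,0,-40,-1]]'
```

```text
clock: 12.82
ee_pos: [486.8, 233.8, 29.1]
tcp_rot: [0.721, 0.693, 0.0, 0.0]
force: [-0.0, -0.4, 0.1]
grip_width: 48.0
clock: 13.23
ee_pos: [486.4, 234.4, 29.0]
tcp_rot: [0.721, 0.693, 0.001, -0.0]
force: [-1.4, -0.7, 6.5]
grip_width: 27.2
clock: 13.65
ee_pos: [485.7, 233.4, 210.0]
tcp_rot: [0.721, 0.692, -0.0, 0.0]
force: [-0.2, 1.8, -0.5]
grip_width: 27.2
```

```bash
python3 -m handwheel '[[0,0,0,-22,20,-40,-1],[0,0,0,-24,24,-40,-1],[0,0,0.02,-24,24,-35,-1],[0,0,0.03,-24,24,0,-1],[0,0,0,-24,24,0,-1]]'; python3 -m handwheel '[[0,0,0,-24,24,0,-1],[0,0,0,-24,24,0,-1],[0,0,0,-20,20,0,-1],[0,0,0,-10,10,0,-1],[0,0,0,0,0,0,-1]]'; python3 - <<'E'
from h import *
to([696,15.5,270],yaw=np.radians(85))
E
```

```text
clock: 14.07
ee_pos: [585.6, 122.5, 305.4]
tcp_rot: [0.738, 0.675, 0.002, 0.0]
force: [0.5, 0.4, -2.0]
grip_width: 27.1
clock: 14.48
ee_pos: [655.7, 33.3, 303.1]
tcp_rot: [0.74, 0.673, -0.001, 0.001]
force: [0.3, -1.1, -0.1]
grip_width: 27.1
t 14.48 pos [655.7  33.3 303.1] shift [-13.8  41.9  33.1] rv [ 0.0002  0.0026 -0.0083]
```

```bash
python3 -m handwheel '[[0,0,0,-7,14,-5,-1],[0,0,0,-7,14,0,-1],[0,0,0,0,14,0,-1],[0,0,0,0,0,0,-1]]'; python3 - <<'E'
from h import *
to([696,15.5,270],yaw=np.radians(85))
c=cal("wrist"); cv2.imwrite("pics/i.png",cams.snapshot("wrist"))
cams.snapshot("side"); I=cams.snapshot("side"); cv2.imwrite("pics/i_s.png",cv2.resize(I[80:280,200:400],None,fx=3,fy=3,interpolation=cv2.INTER_CUBIC))
to([696,15.5,270],yaw=np.radians(85))
E
```

```text
clock: 14.82
ee_pos: [696.4, 20.3, 307.8]
tcp_rot: [0.738, 0.675, -0.0, 0.0]
force: [0.1, 0.7, -0.2]
grip_width: 26.8
t 14.82 pos [696.4  20.3 307.8] shift [-4.8  0.1 37.8] rv [-0.0001  0.0007 -0.0027]
t 14.97 pos [694.8  20.7 308.2] shift [-5.1  1.7 38.2] rv [-0.0006  0.0001 -0.0023]
```

View pics/i.png

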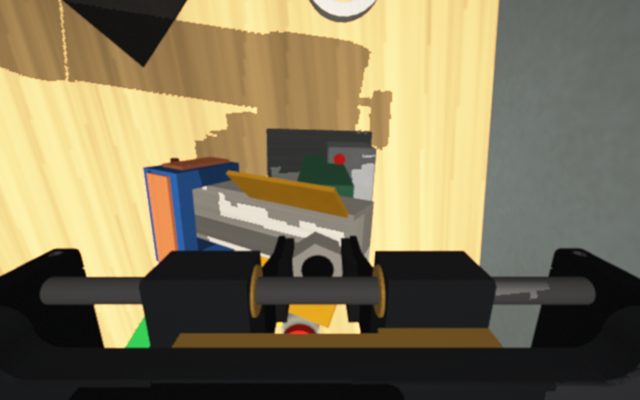

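View pics/i_s.png

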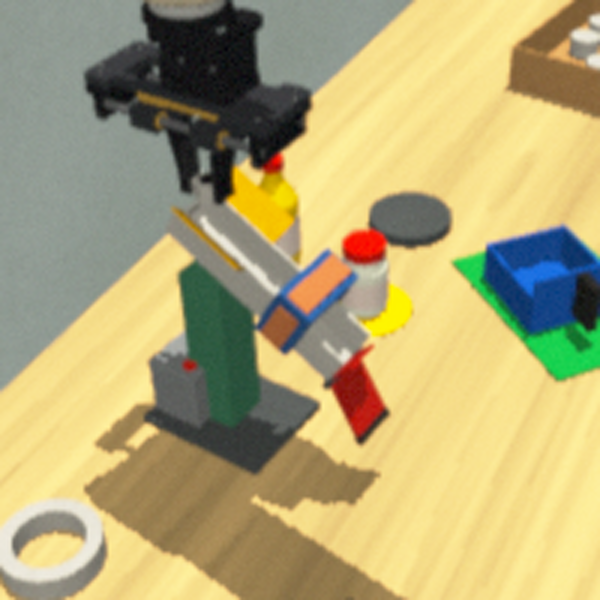

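```bash
python3 -m handwheel '[[0,0,0,-3,-2,12,-1],[0,0,0,-2,0,12,-1],[0,0,0,0,0,10,-1],[0,0,0,0,0,0,-1]]'; python3 - <<'E'
from h import *
to([692,15.5,271],yaw=np.radians(85))
E
```

```text
clock: 15.3
ee_pos: [691.6, 16.2, 271.8]
tcp_rot: [0.738, 0.675, -0.001, -0.001]
force: [-1.0, 1.6, -0.6]
grip_width: 26.8
t 15.3 pos [691.6  16.2 271.8] shift [-0.6  0.4  0.8] rv [-0.0034 -0.0003 -0.0024]
```

```bash
python3 -m handwheel '[[0,0,0,0,0,0,-0.15],[0,0,0,0,0,0,-0.15],[0,0,0,0,0,0,-0.15],[0,0,0,0,0,-10,-0.15],[0,0,0,0,0,-30,0]]'; python3 - <<'E'
from h import *
cams.snapshot("side"); I=cams.snapshot("side"); cv2.imwrite("pics/j_s.png",cv2.resize(I[80:280,200:400],None,fx=3,fy=3,interpolation=cv2.INTER_CUBIC))
to([561,308,300],yaw=np.radians(90))
for d in cut_out("side","nut1"): print(d["extent"],d["p"])
E
```

```text
clock: 15.72
ee_pos: [691.7, 16.0, 311.8]
tcp_rot: [0.738, 0.675, -0.002, -0.002]
force: [0.2, 1.2, -0.0]
grip_width: 38.8
t 15.82 pos [694.3  14.4 319.8] shift [ 280.4 -159.3   18.8] rv [ 0.0062  0.0001 -0.0902]
[310.0, 189.8, 9.4, 10.5] 0.62
[316.1, 326.1, 14.9, 16.8] 0.58
[268.2, 336.5, 15.3, 17.6] 0.49
[259.4, 296.0, 11.7, 11.6] 0.42
```

View pics/j_s.png

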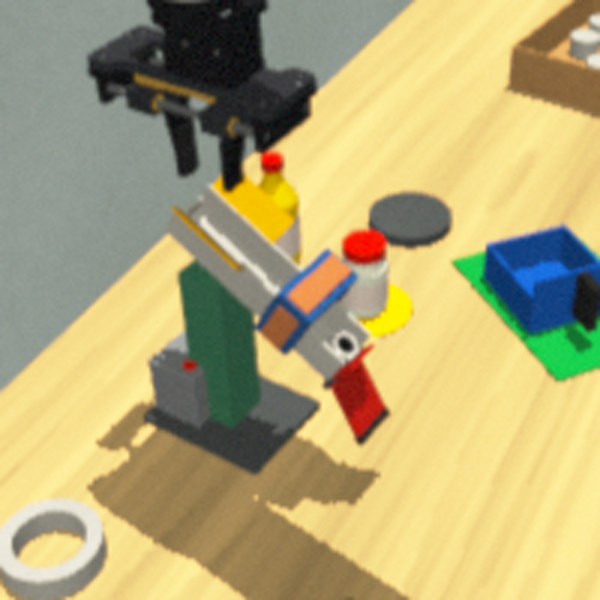

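The first nut lies behind the flap at (345,345) in the crop. Next, the nut at (561,307).

```bash
python3 -m handwheel '[[0,0,0,35,-20,0,0.1],[0,0,0,35,-20,0,0.1],[0,0,0,35,-20,0,0.1],[0,0,-0.03,35,-20,0,0.1],[0,0,-0.03,35,-20,20,0.1]]';python3 -m handwheel '[[0,0,-0.03,33,-20,20,0.1],[0,0,0,30,-18,20,0.1],[0,0,0,0,0,20,0.1],[0,0,0,0,0,0,0.1]]'; python3 - <<'E'
from nuts import *
c,I,o=look("k")
to([561,307.5,28],yaw=np.radians(90))
E
```

```text
clock: 16.28
ee_pos: [609.5, 197.5, 298.6]
tcp_rot: [0.717, 0.697, 0.002, 0.001]
force: [0.6, 0.7, -0.4]
grip_width: 47.6
clock: 16.62
ee_pos: [569.8, 260.6, 232.9]
tcp_rot: [0.705, 0.709, -0.002, -0.001]
force: [-0.0, 0.1, 0.5]
grip_width: 47.7
nut [470.3 311.6] p 0.87 px (232, 138) size [31.3 30.5]
nut [476.7 399.2] p 0.76 px (231, 51) size [31.8 30. ]
nut [560.9 307.6] p 0.65 px (309, 137) size [27.8 29.5]
nut [393.6 318.1] p 0.62 px (162, 127) size [37.3 29.1]
t 16.77 pos [574.1 256.1 238. ] shift [ 51.4 -13.4 210. ] rv [ 0.0013  0.0002 -0.0022]
```

View pics/k.png

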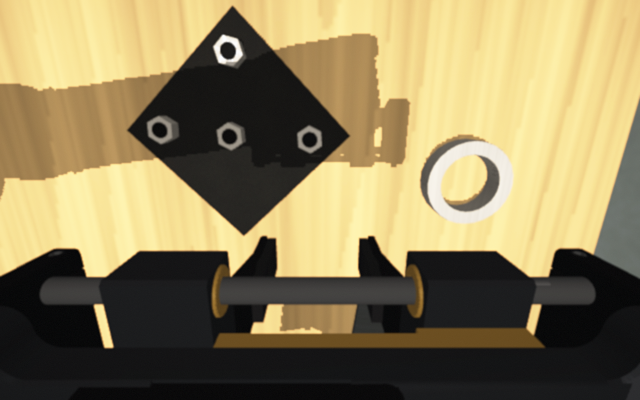

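```bash
python3 -m handwheel '[[0,0,0,17,-5,35,0.1],[0,0,0,17,-5,35,0.1],[0,0,0,17,-4,35,0.1],[0,0,0,0,0,35,0.1],[0,0,0,0,0,25,0.1]]';python3 -m handwheel '[[0,0,0,0,0,5,0.1],[0,0,0,0,0,0,0.1]]'; python3 - <<'E'
from nuts import *
to([561,307.5,29],yaw=np.radians(90))
E
```

```text
clock: 17.18
ee_pos: [559.5, 308.5, 70.3]
tcp_rot: [0.707, 0.707, -0.0, 0.0]
force: [0.4, -0.4, 0.0]
grip_width: 47.7
clock: 17.35
ee_pos: [559.9, 306.9, 66.7]
tcp_rot: [0.708, 0.706, -0.001, 0.0]
force: [0.6, -0.0, 1.2]
grip_width: 47.9
t 17.35 pos [559.9 306.9  66.7] shift [ 0.7  1.1 37.7] rv [-0.0004  0.0014 -0.0025]
```

```bash
python3 -m handwheel '[[0,0,0,0,1,18,0.1],[0,0,0,0,0,12,0.1],[0,0,0,0,0,8,0.1],[0,0,0,0,0,0,-1],[0,0,0,0,0,0,-1]]';python3 -m handwheel '[[0,0,0,0,0,0,-1],[0,0,0,0,0,0,-1],[0,0,0,0,0,0,-1],[0,0,0,0,0,0,-1]]' 25; python3 -m handwheel '[[0,0,0,0,0,-20,-1],[0,0,0,0,0,-40,-1],[0,0,0,0,0,-40,-1],[0,0,0,0,0,-40,-1],[0,0,0,0,0,-40,-1]]'
python3 -m handwheel '[[0,0,0,0,0,-35,-1],[0,0,0,0,0,-35,-1],[0,0,0,0,0,-35,-1],[0,0,0,0,0,0,-1]]'
python3 - <<'E'
from nuts import *
to([692,15.5,325],yaw=np.radians(85))
E
```

```text
clock: 17.77
ee_pos: [560.5, 308.4, 29.4]
tcp_rot: [0.707, 0.707, 0.0, 0.0]
force: [-0.2, 0.9, 0.8]
grip_width: 40.7
clock: 18.1
ee_pos: [560.6, 308.8, 29.5]
tcp_rot: [0.707, 0.707, 0.001, 0.0]
force: [-0.3, -1.1, 6.0]
grip_width: 26.8
clock: 18.52
ee_pos: [559.7, 308.2, 210.5]
tcp_rot: [0.707, 0.707, -0.0, -0.0]
force: [1.3, 1.2, -0.9]
grip_width: 26.4
clock: 18.85
ee_pos: [562.2, 308.7, 320.7]
tcp_rot: [0.707, 0.707, 0.004, 0.001]
force: [1.1, -1.4, -0.4]
grip_width: 26.7
t 18.85 pos [562.2 308.7 320.7] shift [-293.1  129.9   -4.7] rv [ 0.007  -0.0051  0.087 ]
```

```bash
python3 -m handwheel '[[0,0,0,-28,12,0,-1],[0,0,0,-28,12,0,-1],[0,0,0,-28,12,0,-1],[0,0,0,-28,12,0,-1],[0,0,0,-28,12,0,-1]]'; python3 -m handwheel '[[0,0,0,-28,12,0,-1],[0,0,0,-28,12,0,-1],[0,0,0,-28,12,0,-1],[0,0,0,-28,12,0,-1],[0,0,0,-28,12,0,-1]]'; python3 -m handwheel '[[0,0,0.03,-12,5,0,-1],[0,0,0.03,0,0,0,-1],[0,0,0.025,0,0,0,-1],[0,0,0,0,0,0,-1]]'
python3 - <<'E'
from nuts import *
to([692,15.5,271],yaw=np.radians(85))
E
```

```text
clock: 19.27
ee_pos: [620.3, 167.3, 313.5]
tcp_rot: [0.707, 0.707, 0.0, -0.0]
force: [0.2, 0.5, 0.1]
grip_width: 27.0
clock: 19.68
ee_pos: [680.4, 27.3, 313.3]
tcp_rot: [0.707, 0.707, -0.0, -0.0]
force: [-0.1, 0.0, -0.9]
grip_width: 26.8
clock: 20.02
ee_pos: [685.0, 16.9, 313.3]
tcp_rot: [0.737, 0.676, -0.0, -0.0]
force: [1.2, 0.3, 0.1]
grip_width: 26.6
t 20.02 pos [685.   16.9 313.3] shift [-0.8  7.1 42.3] rv [-0.0005 -0.0002  0.0009]
```

```bash
python3 -m handwheel '[[0,0,0,-1,4,15,-1],[0,0,0,0,3,15,-1],[0,0,0,0,0,12,-1],[0,0,0,0,0,0,-1]]'; python3 -m handwheel '[[0,0,0,0,0,0,-0.15],[0,0,0,0,0,0,-0.15],[0,0,0,0,0,0,-0.15],[0,0,0,0,0,-10,-0.15],[0,0,0,0,0,-35,0]]'; python3 - <<'E'
from nuts import *
cams.snapshot("side"); I=cams.snapshot("side"); cv2.imwrite("pics/l_s.png",cv2.resize(I[80:280,200:400],None,fx=3,fy=3,interpolation=cv2.INTER_CUBIC))
to([475,398,300],yaw=np.radians(90))
E
```

```text
clock: 20.35
ee_pos: [690.7, 16.2, 267.5]
tcp_rot: [0.736, 0.677, -0.002, -0.002]
force: [0.0, -0.2, -0.8]
grip_width: 26.7
clock: 20.77
ee_pos: [690.4, 15.8, 313.5]
tcp_rot: [0.736, 0.676, -0.002, -0.002]
force: [0.7, 0.4, -0.6]
grip_width: 39.2
t 20.87 pos [693.4  14.1 322.9] shift [ 364.  -250.4   21.2] rv [ 0.0072 -0.     -0.0851]
```

View pics/l_s.png

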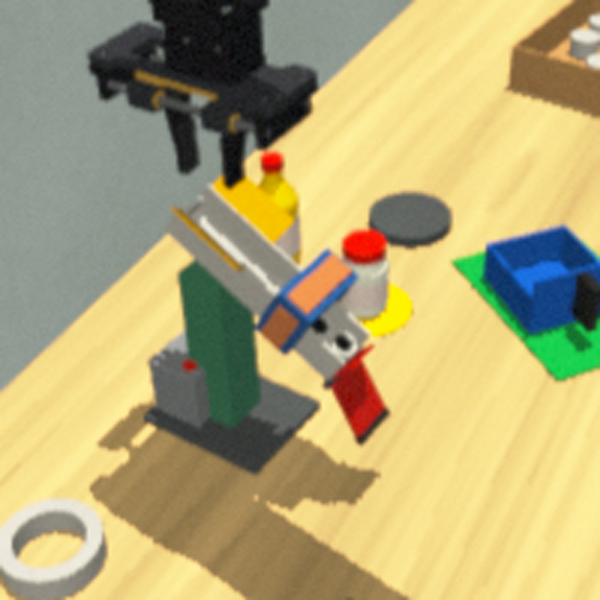

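```bash
python3 -m handwheel '[[0,0,0,28,-19,0,0.1],[0,0,0,28,-19,0,0.1],[0,0,0,28,-19,0,0.1],[0,0,0,28,-19,0,0.1],[0,0,0,28,-19,0,0.1]]';python3 -m handwheel '[[0,0,0,28,-19,0,0.1],[0,0,0,28,-19,0,0.1],[0,0,0,28,-19,10,0.1],[0,0,0,28,-19,20,0.1],[0,0,0,28,-19,20,0.1]]';python3 -m handwheel '[[0,0,-0.1,0,0,20,0.1],[0,0,-0.1,0,0,20,0.1],[0,0,-0.1,0,0,20,0.1],[0,0,-0.1,0,0,0,0.1],[0,0,0,0,0,0,0.1]]'; python3 - <<'E'
from nuts import *
c,I,o=look("m")
to([475.5,399,29],yaw=np.radians(108))
k=[x for x,p in o if abs(x-np.array([475,399])).max()<40]
if k: cv2.imwrite("pics/m_r.png",rect(c,I,k[0],half=22,s=8))
E
```

```text
clock: 21.28
ee_pos: [608.6, 163.5, 317.8]
tcp_rot: [0.737, 0.676, 0.001, 0.0]
force: [-0.2, 0.4, 0.2]
grip_width: 47.7
clock: 21.7
ee_pos: [526.2, 311.6, 268.0]
tcp_rot: [0.737, 0.676, 0.002, -0.0]
force: [0.2, 0.5, -1.0]
grip_width: 47.8
clock: 22.12
ee_pos: [526.4, 309.9, 206.8]
tcp_rot: [0.586, 0.811, -0.0, -0.0]
force: [0.3, 0.0, 1.0]
grip_width: 48.1
nut [468.7 312. ] p 0.91 px (268, 169) size [27.3 30.6]
nut [391.6 318.9] p 0.84 px (199, 139) size [32.4 32.6]
nut [474.6 399.8] p 0.75 px (299, 89) size [30.1 29.7]
t 22.27 pos [527.2 310.1 208. ] shift [100.2 -22.3 179. ] rv [ 0.0018 -0.0009 -0.0031]
```

View pics/m.png

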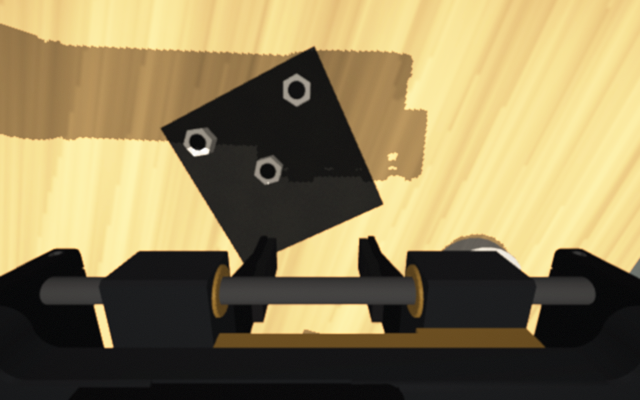

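View pics/m_r.png

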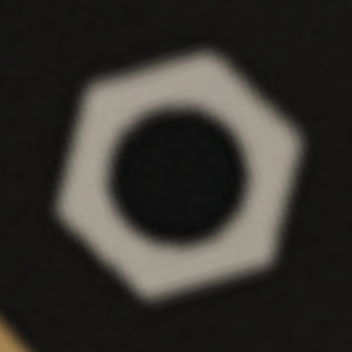

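The flats of the nut at (299,89) now face the jaws. Descending.

```bash
python3 -m handwheel '[[0,0,0,25,-6,20,0.1],[0,0,0,25,-6,25,0.1],[0,0,0,25,-5,25,0.1],[0,0,0,25,-5,25,0.1],[0,0,0,0,0,30,0.1]]';python3 -m handwheel '[[0,0,0,0,0,15,0.1],[0,0,0,0,0,0,0.1],[0,0,0,0,0,0,0.1]]'; python3 - <<'E'
from nuts import *
to([475,399,29],yaw=np.radians(108))
E
```

```text
clock: 22.68
ee_pos: [471.9, 405.2, 81.8]
tcp_rot: [0.586, 0.81, 0.002, -0.001]
force: [-0.9, 2.1, -0.6]
grip_width: 47.5
clock: 22.93
ee_pos: [475.7, 397.2, 67.4]
tcp_rot: [0.589, 0.808, -0.0, 0.001]
force: [0.9, -0.7, 1.4]
grip_width: 47.7
t 22.93 pos [475.7 397.2  67.4] shift [ 2.  -0.1 38.4] rv [ 0.0004  0.001  -0.0022]
```

```bash
python3 -m handwheel '[[0,0,0,1,0,18,0.1],[0,0,0,0,0,12,0.1],[0,0,0,0,0,8,0.1],[0,0,0,0,0,0,-1],[0,0,0,0,0,0,-1]]';python3 -m handwheel '[[0,0,0,0,0,0,-1],[0,0,0,0,0,0,-1],[0,0,0,0,0,0,-1],[0,0,0,0,0,0,-1]]' 25; python3 -m handwheel '[[0,0,0,0,0,-20,-1],[0,0,0,0,0,-40,-1],[0,0,0,0,0,-40,-1],[0,0,0.1,0,0,-40,-1],[0,0,0.1,0,0,-40,-1]]'
python3 -m handwheel '[[0,0,0.1,0,0,-35,-1],[0,0,0.1,0,0,-35,-1],[0,0,0,0,0,-35,-1],[0,0,0,0,0,-5,-1]]'
python3 - <<'E'
from nuts import *
to([692,15.5,325],yaw=np.radians(85))
E
```

```text
clock: 23.35
ee_pos: [474.6, 399.0, 29.1]
tcp_rot: [0.588, 0.809, -0.0, 0.0]
force: [0.7, -0.5, -0.6]
grip_width: 40.6
clock: 23.68
ee_pos: [474.7, 399.6, 29.5]
tcp_rot: [0.587, 0.809, 0.001, 0.0]
force: [-0.2, -0.2, 5.8]
grip_width: 27.0
clock: 24.1
ee_pos: [473.9, 398.8, 210.6]
tcp_rot: [0.667, 0.745, -0.0, -0.0]
force: [0.8, 1.0, -1.1]
grip_width: 26.6
clock: 24.43
ee_pos: [475.9, 399.9, 324.7]
tcp_rot: [0.737, 0.676, 0.004, -0.0]
force: [1.1, 0.0, -0.1]
grip_width: 26.6
t 24.43 pos [475.9 399.9 324.7] shift [-364.5  248.2   -1.1] rv [ 0.0046 -0.0054  0.0017]
```

```bash
python3 -m handwheel '[[0,0,0,-28,19,-1,-1],[0,0,0,-28,19,-1,-1],[0,0,0,-28,19,0,-1],[0,0,0,-28,19,0,-1],[0,0,0,-28,19,0,-1]]'; python3 -m handwheel '[[0,0,0,-28,19,0,-1],[0,0,0,-28,19,0,-1],[0,0,0,-28,19,0,-1],[0,0,0,-28,19,0,-1],[0,0,0,-28,19,0,-1]]'; python3 -m handwheel '[[0,0,0,-28,19,0,-1],[0,0,0,-28,19,0,-1],[0,0,0,-20,15,0,-1],[0,0,0,0,0,0,-1]]'
python3 - <<'E'
from nuts import *
to([692,15.5,270],yaw=np.radians(85))
E
```

```text
clock: 24.85
ee_pos: [557.3, 250.3, 320.4]
tcp_rot: [0.736, 0.677, -0.0, -0.0]
force: [0.8, 0.5, -0.2]
grip_width: 26.7
clock: 25.27
ee_pos: [640.1, 102.8, 320.2]
tcp_rot: [0.736, 0.677, -0.0, -0.0]
force: [1.2, 0.6, -0.8]
grip_width: 26.9
clock: 25.6
ee_pos: [686.8, 16.9, 320.0]
tcp_rot: [0.739, 0.674, -0.001, 0.001]
force: [0.4, -1.2, 0.0]
grip_width: 26.5
t 25.6 pos [686.8  16.9 320. ] shift [-0.8  5.3 50. ] rv [ 0.      0.0031 -0.0053]
```

```bash
python3 -m handwheel '[[0,0,0,-1,3,18,-1],[0,0,0,0,3,18,-1],[0,0,0,0,0,14,-1],[0,0,0,0,0,0,-1]]'; python3 -m handwheel '[[0,0,0,0,0,0,-0.15],[0,0,0,0,0,0,-0.15],[0,0,0,0,0,0,-0.15],[0,0,0,0,0,-10,-0.15],[0,0,0,0,0,-35,0]]'; python3 - <<'E'
from nuts import *
cams.snapshot("side"); I=cams.snapshot("side"); cv2.imwrite("pics/n_s.png",cv2.resize(I[80:280,200:400],None,fx=3,fy=3,interpolation=cv2.INTER_CUBIC))
to([470,311,300],yaw=np.radians(90))
E
```

```text
clock: 25.93
ee_pos: [690.6, 22.2, 267.1]
tcp_rot: [0.737, 0.676, -0.002, -0.001]
force: [-1.3, -2.9, -0.9]
grip_width: 26.6
clock: 26.35
ee_pos: [690.5, 23.8, 312.7]
tcp_rot: [0.736, 0.677, -0.002, -0.002]
force: [1.4, -0.0, -0.4]
grip_width: 38.8
t 26.45 pos [693.4  21.9 322. ] shift [ 269.2 -247.3   20.4] rv [ 0.0073 -0.0004 -0.0847]
```

View pics/n_s.png

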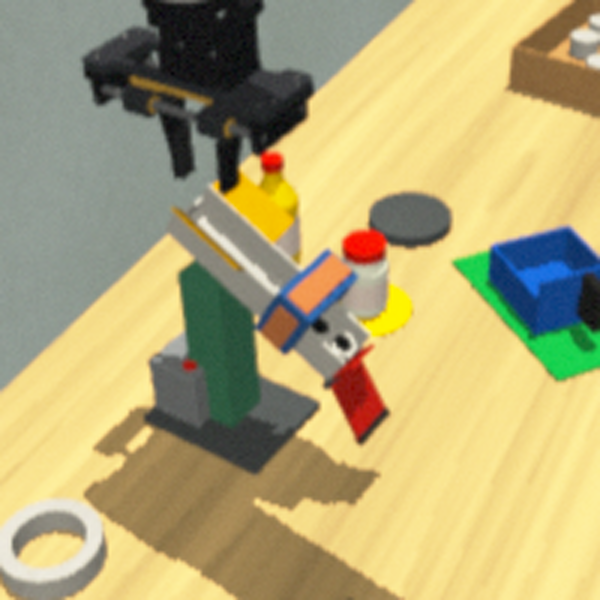

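```bash
python3 - <<'E'
from nuts import *
I=cams.snapshot("scene"); cv2.imwrite("pics/o_s.png",cv2.resize(I[130:250,270:430],None,fx=5,fy=5,interpolation=cv2.INTER_CUBIC))
I=cams.snapshot("wrist"); cv2.imwrite("pics/o_w.png",I)
E
```

```text
(no output)
```

View pics/o_s.png

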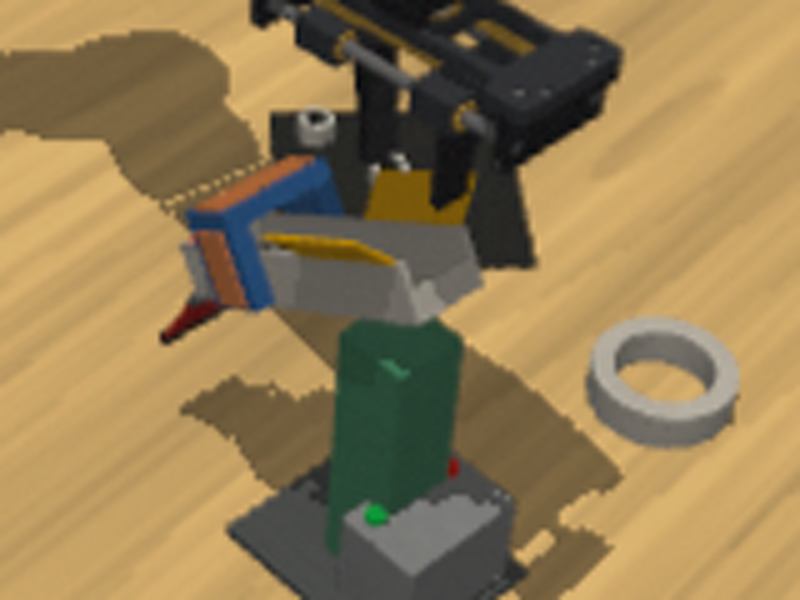

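View pics/o_w.png

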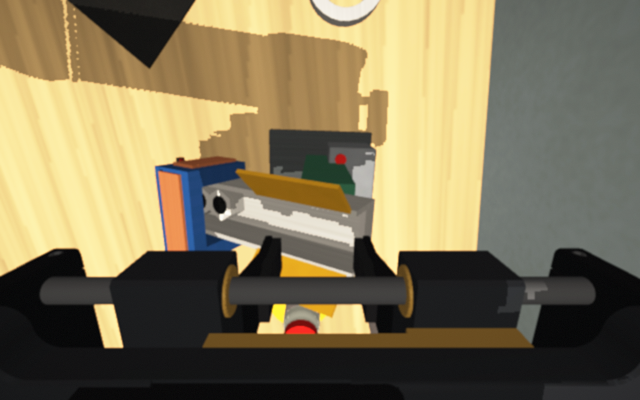

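The third nut is in the channel at (220,203) in the wrist view. Next, the nut at (470,311).

```bash
python3 -m handwheel '[[0,0,0,27,-25,0,0.1],[0,0,0,27,-25,0,0.1],[0,0,0,27,-25,0,0.1],[0,0,0,27,-25,0,0.1],[0,0,0,27,-25,0,0.1]]';python3 -m handwheel '[[0,0,0,27,-25,0,0.1],[0,0,0,27,-25,10,0.1],[0,0,-0.03,27,-25,20,0.1],[0,0,-0.03,20,-20,20,0.1],[0,0,-0.03,0,-5,20,0.1]]';python3 -m handwheel '[[0,0,0,0,0,20,0.1],[0,0,0,0,0,0,0.1]]'; python3 - <<'E'
from nuts import *
c,I,o=look("p")
to([470,311,29],yaw=np.radians(90))
E
```

```text
clock: 26.97
ee_pos: [577.4, 168.9, 315.2]
tcp_rot: [0.736, 0.676, -0.0, -0.0]
force: [-0.1, -0.2, 0.8]
grip_width: 47.9
clock: 27.38
ee_pos: [483.2, 282.0, 244.5]
tcp_rot: [0.702, 0.712, -0.0, -0.001]
force: [0.1, -0.3, 0.0]
grip_width: 48.1
clock: 27.55
ee_pos: [484.6, 276.0, 222.5]
tcp_rot: [0.704, 0.71, -0.002, -0.001]
force: [-0.8, -1.2, 0.8]
grip_width: 47.9
nut [391.5 317.9] p 0.78 px (235, 143) size [30.8 31.3]
nut [469.  311.4] p 0.7 px (305, 153) size [28.5 29.4]
t 27.7 pos [487.9 275.4 226.7] shift [ 35.6 -17.9 197.7] rv [ 0.0006 -0.0002  0.0038]
```

View pics/p.png

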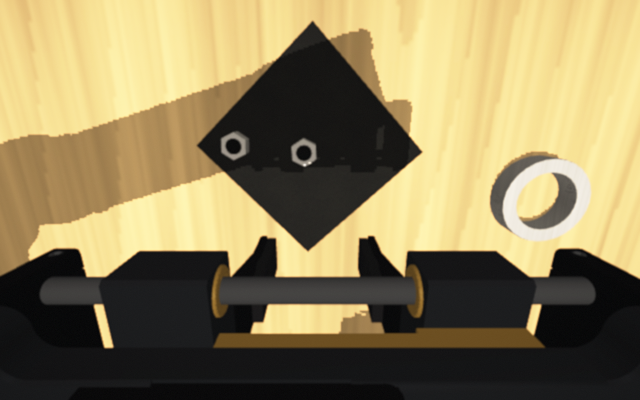

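Two nuts left, at (305,153) and (235,146). The centre one now.

```bash
python3 -m handwheel '[[0,0,0,12,-6,30,0.1],[0,0,0,12,-6,30,0.1],[0,0,0,12,-6,35,0.1],[0,0,0,0,0,35,0.1],[0,0,0,0,0,30,0.1]]';python3 -m handwheel '[[0,0,0,0,0,0,0.1],[0,0,0,0,0,0,0.1]]'; python3 - <<'E'
from nuts import *
to([469.5,311,29],yaw=np.radians(90))
E
```

```text
clock: 28.12
ee_pos: [469.5, 312.7, 65.0]
tcp_rot: [0.705, 0.709, 0.001, -0.0]
force: [-0.4, -0.2, -0.4]
grip_width: 48.2
clock: 28.28
ee_pos: [469.8, 310.9, 66.4]
tcp_rot: [0.706, 0.708, -0.001, 0.0]
force: [0.6, 0.4, 0.8]
grip_width: 47.9
t 28.28 pos [469.8 310.9  66.4] shift [ 0.1 -0.3 37.4] rv [-0.0001  0.0015  0.0036]
```

```bash
python3 -m handwheel '[[0,0,0,0,0,18,0.1],[0,0,0,0,0,12,0.1],[0,0,0,0,0,7,0.1],[0,0,0,0,0,0,-1],[0,0,0,0,0,0,-1]]';python3 -m handwheel '[[0,0,0,0,0,0,-1],[0,0,0,0,0,0,-1],[0,0,0,0,0,0,-1],[0,0,0,0,0,0,-1]]' 25; python3 -m handwheel '[[0,0,0,0,0,-20,-1],[0,0,0,0,0,-40,-1],[0,0,0,0,0,-40,-1],[0,0,0,0,0,-40,-1],[0,0,0,0,0,-40,-1]]'
python3 -m handwheel '[[0,0,0.03,0,0,-35,-1],[0,0,0.03,0,0,-35,-1],[0,0,0.03,0,0,-35,-1],[0,0,0,0,0,-5,-1]]'
python3 - <<'E'
from nuts import *
to([692,15.5,325],yaw=np.radians(85))
E
```

```text
clock: 28.7
ee_pos: [469.6, 311.7, 29.6]
tcp_rot: [0.705, 0.709, 0.0, 0.0]
force: [0.4, -0.6, -0.1]
grip_width: 40.9
clock: 29.03
ee_pos: [469.5, 311.9, 29.5]
tcp_rot: [0.705, 0.709, 0.001, -0.0]
force: [-1.4, -1.0, 7.2]
grip_width: 26.7
clock: 29.45
ee_pos: [468.9, 311.0, 210.5]
tcp_rot: [0.706, 0.709, -0.0, 0.0]
force: [0.4, 0.6, -0.3]
grip_width: 26.6
clock: 29.78
ee_pos: [471.0, 312.1, 324.3]
tcp_rot: [0.737, 0.676, 0.003, -0.0]
force: [0.9, 0.1, -0.6]
grip_width: 27.2
t 29.78 pos [471.  312.1 324.3] shift [-276.2  246.    -1.2] rv [ 0.0042 -0.0054  0.    ]
```

```bash
python3 -m handwheel '[[0,0,0,-27,24,-1,-1],[0,0,0,-27,24,-1,-1],[0,0,0,-27,24,0,-1],[0,0,0,-27,24,0,-1],[0,0,0,-27,24,0,-1]]'; python3 -m handwheel '[[0,0,0,-27,24,0,-1],[0,0,0,-27,24,0,-1],[0,0,0,-27,24,0,-1],[0,0,0,-27,24,0,-1],[0,0,0,-27,24,0,-1]]'; python3 -m handwheel '[[0,0,0,-7,6,0,-1],[0,0,0,0,0,0,-1],[0,0,0,0,0,0,-1]]'
python3 - <<'E'
from nuts import *
to([694,15.5,270],yaw=np.radians(85))
E
```

```text
clock: 30.2
ee_pos: [577.8, 165.6, 320.4]
tcp_rot: [0.736, 0.677, -0.0, -0.0]
force: [0.5, 0.8, -0.7]
grip_width: 26.8
clock: 30.62
ee_pos: [686.1, 20.8, 320.0]
tcp_rot: [0.736, 0.677, -0.0, -0.0]
force: [-0.5, 0.2, 0.5]
grip_width: 26.5
clock: 30.87
ee_pos: [690.6, 14.1, 320.1]
tcp_rot: [0.737, 0.676, -0.0, -0.0]
force: [0.0, 0.6, -0.8]
grip_width: 26.9
t 30.87 pos [690.6  14.1 320.1] shift [ 1.7  3.3 50.1] rv [-0.0009  0.0003  0.0008]
```

```bash
python3 -m handwheel '[[0,0,0,2,3,18,-1],[0,0,0,0,0,18,-1],[0,0,0,0,0,8,-1],[0,0,0,0,0,0,-1]]'; python3 - <<'E'
from nuts import *
to([694,15.5,270],yaw=np.radians(85))
E
```

```text
clock: 31.2
ee_pos: [692.7, 19.0, 274.8]
tcp_rot: [0.736, 0.677, -0.001, -0.001]
force: [-0.4, 0.2, -0.4]
grip_width: 26.8
t 31.2 pos [692.7  19.  274.8] shift [-3.4  1.6  4.8] rv [-0.0033 -0.0006  0.005 ]
```

```bash
python3 -m handwheel '[[0,0,0,-3,0,4,-1],[0,0,0,0,0,0,-1],[0,0,0,0,0,0,-1]]';  python3 -m handwheel '[[0,0,0,0,0,0,-0.15],[0,0,0,0,0,0,-0.15],[0,0,0,0,0,0,-0.15],[0,0,0,0,0,-10,-0.15],[0,0,0,0,0,-40,0]]'; python3 - <<'E'
from nuts import *
cams.snapshot("wrist"); I=cams.snapshot("wrist"); cv2.imwrite("pics/q_w.png",I)
to([391,318,300],yaw=np.radians(90))
E
```

```text
clock: 31.45
ee_pos: [693.7, 13.4, 273.7]
tcp_rot: [0.737, 0.676, 0.0, 0.0]
force: [-0.2, 0.2, -0.5]
grip_width: 26.8
clock: 31.87
ee_pos: [691.7, 14.6, 318.1]
tcp_rot: [0.736, 0.676, -0.003, -0.003]
force: [0.8, 0.2, -0.5]
grip_width: 38.7
t 31.97 pos [695.   12.5 329.1] shift [ 278.5 -329.2   26.8] rv [ 0.0072  0.0002 -0.0852]
```

View pics/q_w.png

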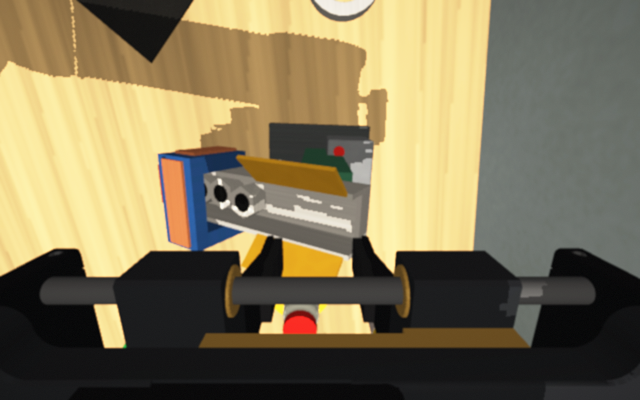

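Nuts three and four show at (221,192) and (242,202). Last nut now.

```bash
python3 -m handwheel '[[0,0,0,24,-28,0,0.1],[0,0,0,24,-28,0,0.1],[0,0,0,24,-28,0,0.1],[0,0,0,24,-28,0,0.1],[0,0,0,24,-28,0,0.1]]';python3 -m handwheel '[[0,0,0,24,-28,0,0.1],[0,0,0,24,-28,0,0.1],[0,0,0,24,-28,0,0.1],[0,0,-0.02,24,-28,10,0.1],[0,0,-0.03,20,-28,20,0.1]]';python3 -m handwheel '[[0,0,-0.03,10,-20,30,0.1],[0,0,0,0,0,30,0.1],[0,0,0,0,0,0,0.1],[0,0,0,0,0,0,0.1]]'; python3 - <<'E'
from nuts import *
c,I,o=look("r")
to([390.5,318,29],yaw=np.radians(90))
E
```

```text
clock: 32.38
ee_pos: [563.4, 145.5, 323.3]
tcp_rot: [0.737, 0.676, 0.0, 0.0]
force: [-0.2, 0.6, 1.1]
grip_width: 47.8
clock: 32.8
ee_pos: [435.4, 272.9, 294.6]
tcp_rot: [0.719, 0.695, 0.002, -0.0]
force: [-0.1, 0.3, -1.1]
grip_width: 47.8
clock: 33.13
ee_pos: [416.0, 280.7, 233.3]
tcp_rot: [0.709, 0.705, -0.001, 0.0]
force: [0.5, -1.2, 0.1]
grip_width: 47.4
nut [390.4 318.1] p 0.88 px (294, 149) size [27.2 29. ]
t 33.28 pos [417.6 281.2 234.9] shift [ 36.3 -27.8 205.8] rv [ 0.0022 -0.0013 -0.0079]
```

View pics/r.png

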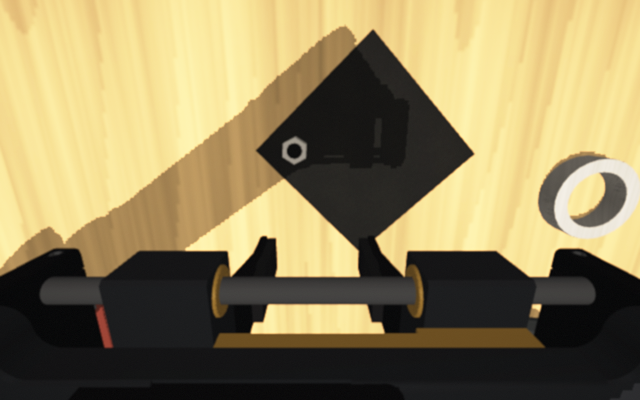

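```bash
python3 -m handwheel '[[0,0,0,12,-9,30,0.1],[0,0,0,12,-9,35,0.1],[0,0,0,12,-9,35,0.1],[0,0,0,0,0,35,0.1],[0,0,0,0,0,33,0.1]]';python3 -m handwheel '[[0,0,0,0,0,0,0.1],[0,0,0,0,0,0,0.1]]'; python3 - <<'E'
from nuts import *
to([390.5,318,29],yaw=np.radians(90))
E
```

```text
clock: 33.7
ee_pos: [389.7, 318.8, 64.0]
tcp_rot: [0.709, 0.706, 0.001, 0.0]
force: [-0.6, 0.5, 1.3]
grip_width: 47.8
clock: 33.87
ee_pos: [389.9, 316.8, 65.4]
tcp_rot: [0.71, 0.705, -0.001, 0.001]
force: [1.0, -0.4, 0.4]
grip_width: 47.9
t 33.87 pos [389.9 316.8  65.4] shift [ 1.3  0.5 36.4] rv [ 0.0004  0.0026 -0.0071]
```

```bash
python3 -m handwheel '[[0,0,0,1,0,18,0.1],[0,0,0,0,0,12,0.1],[0,0,0,0,0,6,0.1],[0,0,0,0,0,0,-1],[0,0,0,0,0,0,-1]]';python3 -m handwheel '[[0,0,0,0,0,0,-1],[0,0,0,0,0,0,-1],[0,0,0,0,0,0,-1],[0,0,0,0,0,0,-1]]' 25; python3 -m handwheel '[[0,0,0,0,0,-20,-1],[0,0,0,0,0,-40,-1],[0,0,0,0,0,-40,-1],[0,0,0,0,0,-40,-1],[0,0,0,0,0,-40,-1]]'
python3 -m handwheel '[[0,0,0.03,0,0,-35,-1],[0,0,0.03,0,0,-35,-1],[0,0,0.03,0,0,-35,-1],[0,0,0,0,0,-5,-1]]'
python3 - <<'E'
from nuts import *
to([696,14,325],yaw=np.radians(85))
E
```

```text
clock: 34.28
ee_pos: [389.4, 319.0, 29.8]
tcp_rot: [0.709, 0.705, 0.0, -0.0]
force: [0.7, -1.0, 0.2]
grip_width: 40.7
clock: 34.62
ee_pos: [389.2, 319.1, 29.6]
tcp_rot: [0.709, 0.705, 0.001, -0.0]
force: [-1.1, -1.9, 7.7]
grip_width: 26.7
clock: 35.03
ee_pos: [389.1, 317.8, 210.2]
tcp_rot: [0.709, 0.705, -0.001, 0.001]
force: [-1.1, 2.4, 0.7]
grip_width: 27.2
clock: 35.37
ee_pos: [390.5, 319.8, 324.0]
tcp_rot: [0.741, 0.672, 0.003, -0.002]
force: [1.0, 0.2, -0.4]
grip_width: 26.8
t 35.37 pos [390.5 319.8 324. ] shift [-274.7  333.8   -2.7] rv [ 0.0011 -0.0076 -0.0098]
```

```bash
python3 -m handwheel '[[0,0,0,-23,28,-1,-1],[0,0,0,-23,28,-1,-1],[0,0,0,-23,28,0,-1],[0,0,0,-23,28,0,-1],[0,0,0,-23,28,0,-1]]'; python3 -m handwheel '[[0,0,0,-23,28,0,-1],[0,0,0,-23,28,0,-1],[0,0,0,-23,28,0,-1],[0,0,0,-23,28,0,-1],[0,0,0,-23,28,0,-1]]'; python3 -m handwheel '[[0,0,-0.01,-22,27,0,-1],[0,0,0,-18,22,0,-1],[0,0,0,0,0,0,-1],[0,0,0,0,0,0,-1]]'
python3 - <<'E'
from nuts import *
to([696,14,271],yaw=np.radians(85))
E
```

```text
clock: 35.78
ee_pos: [506.5, 202.6, 321.0]
tcp_rot: [0.739, 0.674, -0.0, 0.0]
force: [-0.0, 0.4, 0.3]
grip_width: 26.9
clock: 36.2
ee_pos: [630.8, 77.6, 321.1]
tcp_rot: [0.74, 0.673, -0.0, 0.0]
force: [0.7, 1.0, 0.5]
grip_width: 27.1
clock: 36.53
ee_pos: [675.3, 31.8, 321.3]
tcp_rot: [0.738, 0.675, -0.001, 0.001]
force: [0.7, 0.8, -0.8]
grip_width: 27.0
t 36.53 pos [675.3  31.8 321.3] shift [-15.7  22.3  50.3] rv [-0.0002  0.0021 -0.0027]
```

```bash
python3 -m handwheel '[[0,0,0,-9,11,0,-1],[0,0,0,-8,10,0,-1],[0,0,0,0,0,18,-1],[0,0,0,0,0,18,-1],[0,0,0,0,0,8,-1]]';python3 -m handwheel '[[0,0,0,0,0,0,-1],[0,0,0,0,0,0,-1]]'; python3 - <<'E'
from nuts import *
to([695,14.5,272],yaw=np.radians(85))
E
```

```text
clock: 36.95
ee_pos: [693.4, 17.8, 276.0]
tcp_rot: [0.736, 0.677, -0.0, -0.001]
force: [0.3, 0.6, -1.9]
grip_width: 27.0
clock: 37.12
ee_pos: [694.0, 17.4, 278.4]
tcp_rot: [0.736, 0.677, 0.0, 0.0]
force: [0.5, -1.4, 0.3]
grip_width: 26.7
t 37.12 pos [694.   17.4 278.4] shift [-2.8  1.2  6.4] rv [ 0.0001 -0.0001  0.0033]
```

```bash
python3 -m handwheel '[[0,0,0,-2,1,4,-1],[0,0,0,0,0,0,-1]]';  python3 -m handwheel '[[0,0,0,0,0,0,-0.15],[0,0,0,0,0,0,-0.15],[0,0,0,0,0,0,-0.15],[0,0,0,0,0,-10,-0.15],[0,0,0,0,0,-40,0]]'; python3 - <<'E'
from nuts import *
cams.snapshot("wrist"); I=cams.snapshot("wrist"); cv2.imwrite("pics/s_w.png",I)
I=cams.snapshot("side"); cv2.imwrite("pics/s_s.png",cv2.resize(I[100:250,220:430],None,fx=3.6,fy=3.6,interpolation=cv2.INTER_CUBIC))
E
```

```text
clock: 37.28
ee_pos: [695.4, 13.8, 274.7]
tcp_rot: [0.737, 0.676, 0.0, 0.001]
force: [-0.6, -0.1, -0.6]
grip_width: 27.0
clock: 37.7
ee_pos: [693.4, 15.0, 319.7]
tcp_rot: [0.737, 0.676, -0.003, -0.003]
force: [0.9, 1.3, 0.6]
grip_width: 39.3
```

View pics/s_w.png

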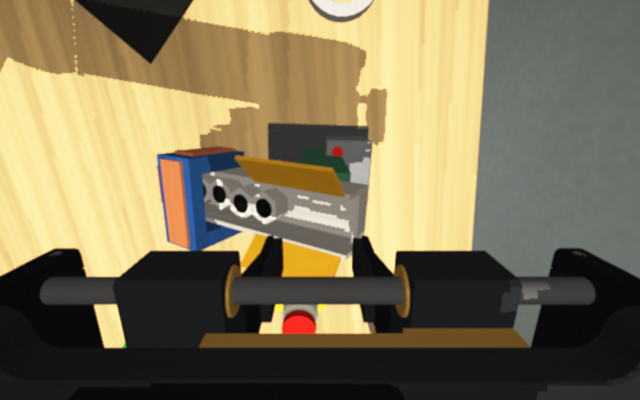

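View pics/s_s.png

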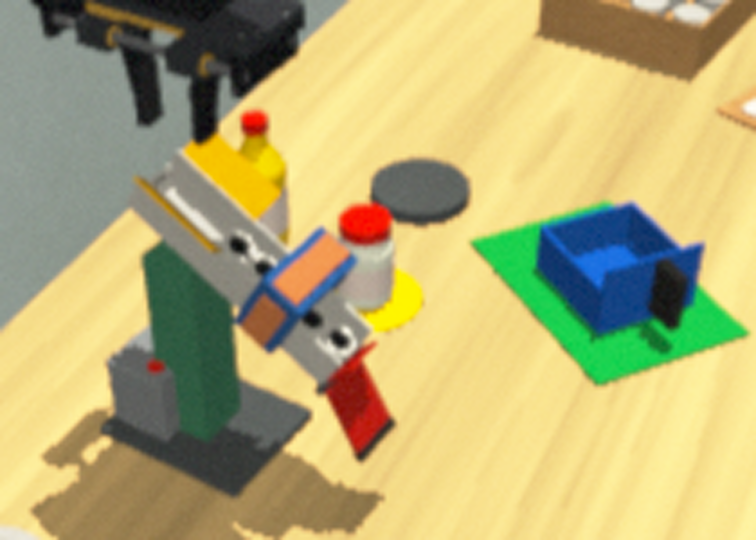

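All five nuts are in the channel: the wrist view shows three at (219,192), (240,203), (264,207), and the side view shows two more by the flap. Now to the pan.

```bash
python3 - <<'E'
from nuts import *
to([470,-300,330],yaw=np.radians(130))
E
python3 -m handwheel '[[0,0,0,-28,-16,0,0.3],[0,0,0,-28,-16,0,0.3],[0,0,0,-28,-16,0,0.3],[0,0,0,-28,-16,0,0.3],[0,0,0,-28,-16,0,0.3]]';python3 -m handwheel '[[0,0,0,-28,-16,0,0.3],[0,0,0,-28,-16,0,0.3],[0,0,0,-28,-16,0,0.3],[0,0,0,-28,-16,0,0.3],[0,0,0,-28,-16,0,0.3]]';python3 -m handwheel '[[0,0,-0.1,0,0,0,0.3],[0,0,-0.12,0,0,0,0.3],[0,0,-0.12,0,0,0,0.3],[0,0,-0.12,0,0,0,0.3],[0,0,-0.12,0,0,0,0.3]]';python3 -m handwheel '[[0,0,-0.12,0,0,0,0.3],[0,0,-0.08,0,0,0,0.3],[0,0,0,0,0,0,0.3]]'
python3 - <<'E'
from nuts import *
to([470,-300,330],yaw=np.radians(130)); print(get_state()["joints"])
E
```

```text
t 37.85 pos [696.2  13.  328.2] shift [-331.3 -198.5   -2.9] rv [ 0.0056  0.0025 -0.7841]
clock: 38.27
ee_pos: [602.4, -119.9, 324.3]
tcp_rot: [0.737, 0.676, 0.0, 0.0]
force: [0.6, 0.1, 0.3]
grip_width: 56.2
clock: 38.68
ee_pos: [510.6, -252.5, 324.4]
tcp_rot: [0.737, 0.676, 0.001, 0.0]
force: [0.5, -0.6, -0.1]
grip_width: 56.6
clock: 39.1
ee_pos: [511.6, -251.5, 324.4]
tcp_rot: [0.51, 0.86, 0.0, 0.0]
force: [-0.7, 0.3, -0.6]
grip_width: 56.6
clock: 39.35
ee_pos: [511.6, -251.6, 324.4]
tcp_rot: [0.423, 0.906, 0.0, 0.0]
force: [-0.7, -0.6, 0.0]
grip_width: 56.4
t 39.35 pos [ 511.6 -251.6  324.4] shift [-10.4 -63.   -5.6] rv [ 0.0009  0.0006 -0.0004]
[-0.5368  0.2127  1.0866  1.5783 -0.1898  1.4642  1.2583]
```

```bash
python3 -m handwheel '[[0,0,0,-5,-30,0,0.3],[0,0,0,-5,-30,0,0.3],[0,0,0,0,0,0,0.3],[0,0,0,0,0,0,0.3]]'
python3 - <<'E'
from nuts import *
c=cal("wrist"); I=cams.snapshot("wrist"); cv2.imwrite("pics/t_w.png",I); print(pose()[0])
for nm,z in (("pan_tab",62+3),("pan",3),("pan_mat",0)):
  for d in tip_of("wrist",nm)[:2]: print(nm,np.round(d["uv"],1),round(d["p"],2),onz(c,d["uv"],z).round(1))
E
```

```text
clock: 39.68
ee_pos: [470.6, -299.2, 324.6]
tcp_rot: [0.427, 0.904, 0.0, 0.001]
force: [0.5, 0.1, -0.6]
grip_width: 56.5
[ 471.8 -297.8  324.4]
pan_tab [263.8 106.8] 0.78 [ 363.9 -276.1   65. ]
pan [279.5 152. ] 0.92 [ 412.8 -319.8    3. ]
```

View pics/t_w.png

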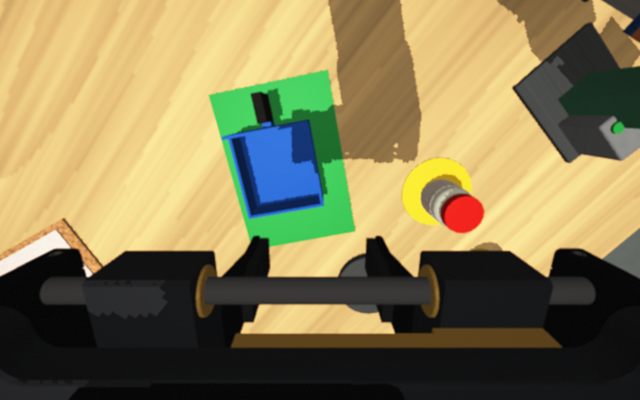

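The pan is at (275,165) in the wrist view, with its black tab at (262,107). It seems to have shifted since the start, so I'll fit its pose more precisely.

```bash
python3 - <<'E'
from nuts import *
c=cal("wrist"); I=cams.snapshot("wrist"); np.save("t_c.npy",np.array([c[0],c[1],c[2],*c[3],*c[4].ravel()]))
cv2.imwrite("pics/t_z.png",cv2.resize(I[60:260,190:370],None,fx=3,fy=3,interpolation=cv2.INTER_CUBIC))
E
```

```text
(no output)
```

View pics/t_z.png

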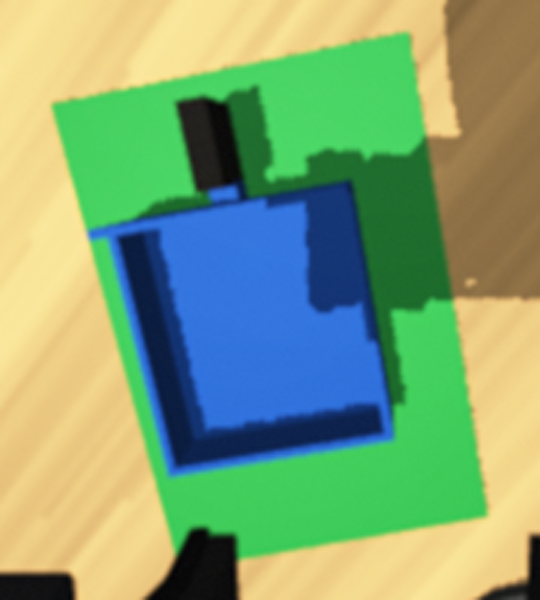

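```bash
python3 - <<'E'
from nuts import *
from scipy.optimize import least_squares
c=[*np.load("t_c.npy")]; c=(c[0],c[1],c[2],np.array(c[3:6]),np.array(c[6:]).reshape(3,3))
def W(q,L):
    cc,s=np.cos(q[2]),np.sin(q[2]); L=np.atleast_2d(L).astype(float)
    return np.c_[q[0]+cc*L[:,0]-s*L[:,1],q[1]+s*L[:,0]+cc*L[:,1],L[:,2]+3]
px=lambda a:np.array(a)/3.+[190,60]
L=[(-38.5,-55,76),(-38.5,55,76),(81.5,-55,50),(81.5,55,50),(-81.5,-6,80),(-45.5,-6,80)]
U=px([(90,233),(352,182),(170,475),(393,438),(178,102),(197,190)])
f=lambda q:(proj(c,W(q,L))-U).ravel()
r=least_squares(f,[413,-320,-.73]);q=r.x
print("pan",q[:2],np.degrees(q[2]),f(q)); print("tab",W(q,[(-63.5,0,62)]))
M=px([(53,103),(410,33),(487,516)]); P=[onz(c,m,3) for m in M]; print("mat",P,np.linalg.norm(P[1]-P[0]),np.linalg.norm(P[2]-P[1]),np.mean([P[0],P[2]],0), np.degrees(np.arctan2(*(P[2]-P[1])[1::-1])))
t=W(q,[(-63.5,0,62)])[0]
to([t[0],t[1],68],yaw=q[2]+np.pi)
E
```

```text
pan [ 411.6 -319.7] -40.55208888431856 [-0.2 -1.1 -1.1  0.6  0.2  0.1  0.8  0.3 -0.1 -0.6  0.4  0.8]
tab [[ 363.4 -278.4   65. ]]
mat [array([ 284.8, -318.2,    3. ]), array([ 396.5, -184.9,    3. ]), array([ 587.1, -344.4,    3. ])] 173.95224403744223 248.55056924647792 [ 436.  -331.3    3. ] -39.91337669648163
t 39.93 pos [ 472.8 -296.5  324.1] shift [ 84.1 -72.5 256. ] rv [ 0.0001  0.0005 -0.1678]
```

```bash
python3 -m handwheel '[[0,0,-0.084,0,0,20,0.1],[0,0,-0.084,0,0,20,0.1],[0,0,0,0,0,20,0.1],[0,0,0,0,0,0,0.1]]'
python3 - <<'E'
from nuts import *
to([363.4,-278.4,67],yaw=np.radians(139.4))
E
```

```text
clock: 40.27
ee_pos: [471.3, -295.7, 260.9]
tcp_rot: [0.346, 0.938, -0.0, -0.002]
force: [-0.9, 1.5, -0.7]
grip_width: 48.3
t 40.27 pos [ 471.3 -295.7  260.9] shift [ 92.5 -56.7 194.3] rv [-0.0015 -0.0039  0.0011]
```

```bash
python3 -m handwheel '[[0,0,0,23,-14,15,0.1],[0,0,0,23,-14,20,0.1],[0,0,0,23,-14,20,0.1],[0,0,0,23,-14,30,0.1],[0,0,0,0,0,30,0.1]]'; python3 -m handwheel '[[0,0,0,0,0,0,0.1],[0,0,0,0,0,0,0.1]]'
python3 - <<'E'
from nuts import *
c=cal("wrist"); I=cams.snapshot("wrist"); cv2.imwrite("pics/u_w.png",I)
for d in tip_of("wrist","pan_tab")[:2]: print(np.round(d["uv"],1),round(d["p"],2),onz(c,d["uv"],65).round(1))
to([363.4,-278.4,67],yaw=np.radians(139.4))
E
```

```text
clock: 40.68
ee_pos: [363.4, -279.7, 150.1]
tcp_rot: [0.349, 0.937, 0.006, 0.003]
force: [0.2, 0.6, -0.1]
grip_width: 47.7
clock: 40.85
ee_pos: [366.2, -280.0, 149.8]
tcp_rot: [0.347, 0.938, -0.0, -0.0]
force: [-0.0, -0.1, 1.0]
grip_width: 47.9
[313.3 213.3] 0.55 [ 361.1 -280.7   65. ]
t 40.95 pos [ 367.5 -281.   150.9] shift [ 5.  -0.6 83.9] rv [-0.0018  0.0026  0.0002]
```

View pics/u_w.png

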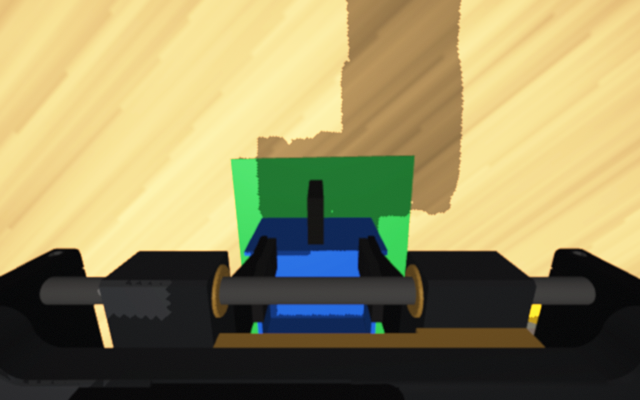

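Tab at (315,210), centred between the fingers. Descending.

```bash
python3 -m handwheel '[[0,0,0,3,0,20,0.1],[0,0,0,3,0,20,0.1],[0,0,0,0,0,20,0.1],[0,0,0,0,0,20,0.1],[0,0,0,0,0,0,0.1]]'; python3 - <<'E'
from nuts import *
to([363,-279,67],yaw=np.radians(139.4))
E
```

```text
clock: 41.37
ee_pos: [361.2, -276.0, 67.4]
tcp_rot: [0.346, 0.938, -0.002, -0.002]
force: [-0.9, 0.6, -0.0]
grip_width: 47.8
t 41.37 pos [ 361.2 -276.    67.4] shift [-3.3 -1.1  0.4] rv [-0.0047 -0.0024  0.0014]
```

```bash
python3 -m handwheel '[[0,0,0,-1,0,0,-0.3],[0,0,0,0,0,0,-1],[0,0,0,0,0,0,-1],[0,0,0,0,0,0,-1],[0,0,0,0,0,0,-1]]' 45;  python3 -m handwheel '[[0,0,0,0,0,0,-1],[0,0,0,0,0,0,-1],[0,0,0,0,0,0,-1]]'; python3 -m handwheel '[[0,0,0,0,0,-10,-1],[0,0,0,0,0,-20,-1],[0,0,0,0,0,-20,-1],[0,0,0,0,0,-20,-1],[0,0,0,0,0,0,-1]]'
python3 - <<'E'
from nuts import *
I=cams.snapshot("side"); cv2.imwrite("pics/v_s.png",cv2.resize(I[100:250,250:460],None,fx=3.6,fy=3.6,interpolation=cv2.INTER_CUBIC)); print(get_state()["ft_torque"],get_state()["joints"])
to([363,-279,150],yaw=np.radians(139.4))
E
```

```text
clock: 41.78
ee_pos: [362.9, -277.0, 70.0]
tcp_rot: [0.347, 0.938, 0.0, 0.001]
force: [-0.1, 0.3, 0.2]
grip_width: 22.5
clock: 42.03
ee_pos: [362.5, -276.9, 69.5]
tcp_rot: [0.347, 0.938, 0.0, 0.001]
force: [-1.4, 1.5, 6.8]
grip_width: 12.0
clock: 42.45
ee_pos: [363.4, -278.0, 141.8]
tcp_rot: [0.347, 0.938, 0.001, 0.003]
force: [0.1, -0.5, -1.6]
grip_width: 11.5
[0.1 0.1 0. ] [-0.6 -0.   1.2  2.1  0.   1.1  1.4]
t 42.5 pos [ 363.3 -276.9  140.3] shift [-1.2 -1.7 -9.7] rv [0.0042 0.003  0.0009]
```

View pics/v_s.png

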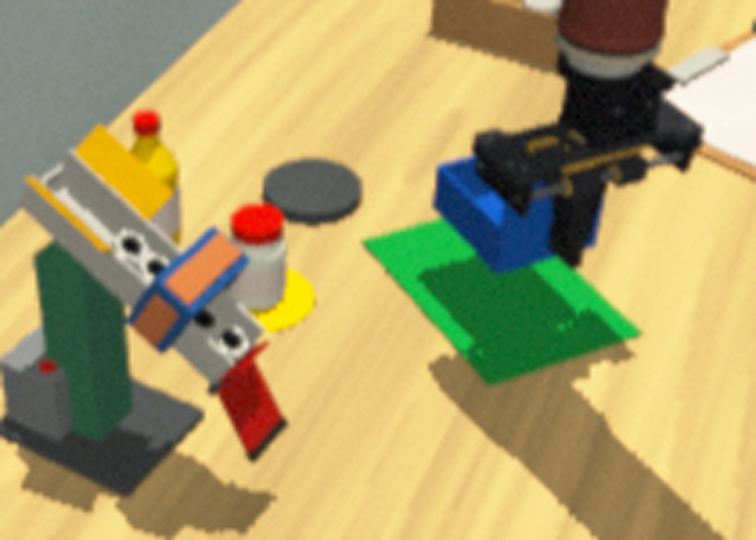

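The pan is held by its tab and lifted level; in the side crop it sits at (510,210). I'll turn it to the chute direction and check how close to the base I can hold it.

```bash
python3 -m handwheel '[[0,0,-0.1,0,0,0,-1],[0,0,-0.1,0,0,0,-1],[0,0,-0.1,0,0,0,-1],[0,0,-0.1,0,0,0,-1],[0,0,-0.1,0,0,0,-1]]'; python3 -m handwheel '[[0,0,-0.1,0,0,0,-1],[0,0,0,0,0,0,-1]]'; python3 - <<'E'
from nuts import *
sh,rv=to([410,-80,140],yaw=np.radians(174.5)); print(get_state()["joints"].round(2))
E
```

```text
clock: 42.92
ee_pos: [361.5, -276.4, 138.0]
tcp_rot: [0.101, 0.995, -0.0, -0.001]
force: [-0.2, 0.7, -1.4]
grip_width: 11.9
clock: 43.08
ee_pos: [361.5, -276.4, 138.1]
tcp_rot: [0.052, 0.999, -0.0, -0.001]
force: [-0.9, 0.4, -0.9]
grip_width: 11.9
t 43.08 pos [ 361.5 -276.4  138.1] shift [-28.  200.4  -2. ] rv [-0.0002 -0.001  -0.0076]
[-0.67 -0.04  1.24  2.09  0.04  1.06  2.01]
```

```bash
python3 -m handwheel '[[0,0,0,-5,20,0,-1],[0,0,0,-5,25,0,-1],[0,0,0,-5,25,0,-1],[0,0,0,-5,25,0,-1],[0,0,0,-5,25,0,-1]]'; python3 -m handwheel '[[0,0,0,-3,25,0,-1],[0,0,0,0,25,0,-1],[0,0,0,0,25,0,-1],[0,0,0,0,5,0,-1],[0,0,0,0,0,0,-1]]'; python3 - <<'E'
from nuts import *
sh,rv=to([395,43,131],yaw=np.radians(174.5)); print(get_state()["joints"].round(2))
E
```

```text
clock: 43.5
ee_pos: [399.6, -158.9, 138.4]
tcp_rot: [0.056, 0.998, 0.0, -0.0]
force: [0.9, 0.9, -0.9]
grip_width: 11.3
clock: 43.92
ee_pos: [411.2, -79.5, 138.2]
tcp_rot: [0.054, 0.999, -0.0, -0.0]
force: [-0.5, -0.3, -0.8]
grip_width: 11.7
t 43.92 pos [411.2 -79.5 138.2] shift [ 29.3 120.1   7.2] rv [-0.0007 -0.0009 -0.0121]
[-0.81 -0.14  0.86  2.16  0.12  1.08  1.45]
```

```bash
python3 -m handwheel '[[0,0,0,10,0,0,-1],[0,0,0,10,0,0,-1],[0,0,0,5,0,0,-1],[0,0,0,0,0,0,-1],[0,0,0,0,0,0,-1]]'; python3 - <<'E'
from nuts import *
sh,rv=to([395,43,131],yaw=np.radians(174.5)); print(get_state()["joints"].round(2))
c=cal("wrist"); I=cams.snapshot("wrist"); cv2.imwrite("pics/w_w.png",I); print(pose()[0])
I=cams.snapshot("side"); cv2.imwrite("pics/w_s.png",cv2.resize(I[120:270,230:440],None,fx=3.6,fy=3.6,interpolation=cv2.INTER_CUBIC)); 
I=cams.snapshot("scene"); cv2.imwrite("pics/w_c.png",cv2.resize(I[120:270,220:430],None,fx=3.6,fy=3.6,interpolation=cv2.INTER_CUBIC)); 
E
```

```text
clock: 44.33
ee_pos: [386.8, -78.9, 139.0]
tcp_rot: [0.055, 0.998, 0.0, 0.0]
force: [-0.2, 0.5, -1.6]
grip_width: 11.6
t 44.33 pos [386.8 -78.9 139. ] shift [  5.2 122.    8. ] rv [ 0.0004  0.0008 -0.0141]
[-0.79 -0.22  0.81  2.21  0.18  1.1   1.38]
[387.0687 -78.8415 139.0857]
```

View pics/w_s.png

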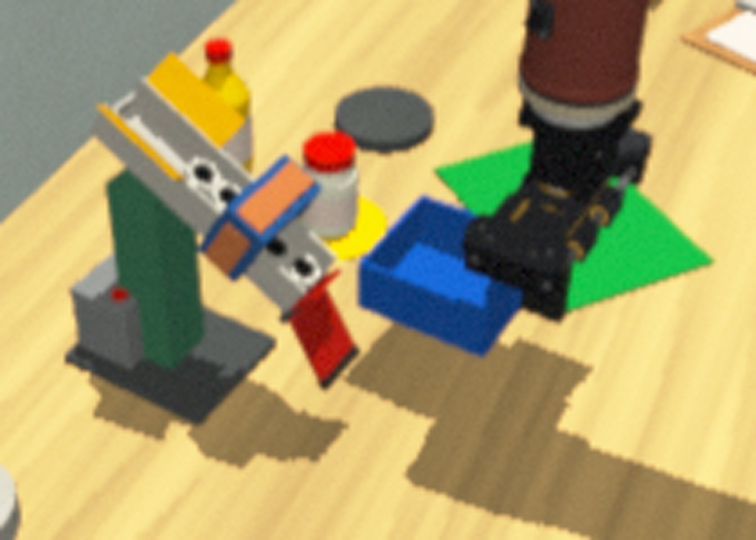

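View pics/w_c.png

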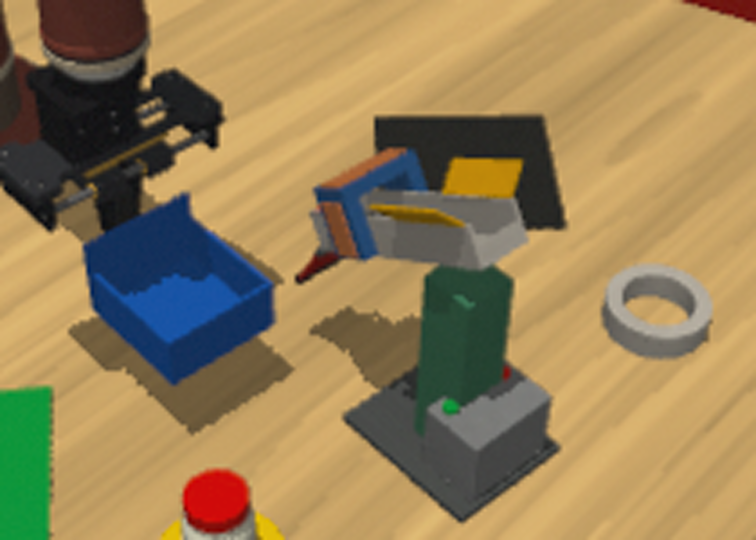

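View pics/w_w.png

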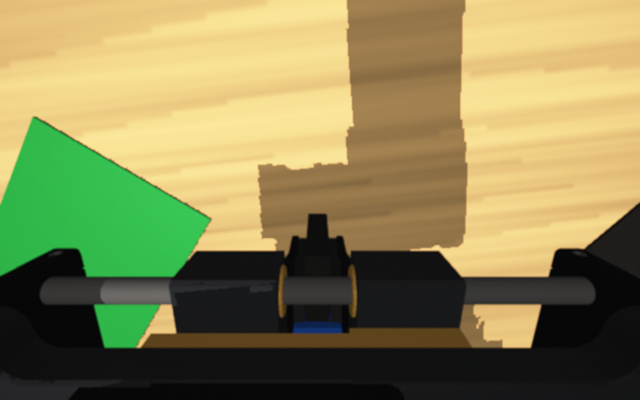

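```bash
python3 - <<'E'
from nuts import *
c=cal("side")
for uv in [(324/3.6+230,387/3.6+120),(357/3.6+230,350/3.6+120)]: print(onz(c,uv,72))
I=cams.snapshot("side"); cv2.imwrite("pics/x_s.png",cv2.resize(I[185:235,295:375],None,fx=10,fy=10,interpolation=cv2.INTER_CUBIC))
# pan front wall expected corners
p,r,s=pose(); 
for L in [(-146.5,-55),(-146.5,55)]:
  for z in (-66.5,-16.5):
    P=p+r.apply([L[0],L[1],0])+[0,0,z]; print(P,(proj(c,P)[0]-[295,185])*10)
E
```

```text
[520.8  58.2  72. ]
[514.5   8.1  72. ]
[ 526.8 -149.2   72.8] [505.8   6.9]
[ 526.8 -149.2  122.8] [ 512.6 -114.7]
[538.8 -39.9  72.7] [334.1 199.1]
[538.8 -39.9 122.7] [336.4  75.1]
```

View pics/x_s.png

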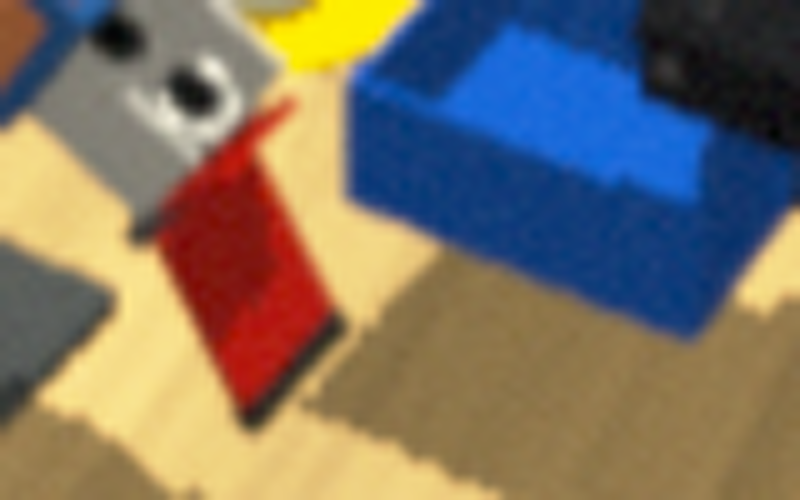

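```bash
python3 -m handwheel '[[0,0,0,7,0,2,-1],[0,0,0,7,0,2,-1],[0,0,0,6,0,1,-1],[0,0,0,0,0,0,-1],[0,0,0,0,0,0,-1]]'; python3 - <<'E'
from nuts import *
sh,rv=to([366,50,133.5],yaw=np.radians(173.7)); print(get_state()["joints"].round(2))
E
```

```text
clock: 44.95
ee_pos: [366.5, -76.1, 134.0]
tcp_rot: [0.054, 0.999, 0.0, 0.0]
force: [0.1, 0.8, -0.8]
grip_width: 11.6
t 44.95 pos [366.5 -76.1 134. ] shift [ 14.1 125.3   0.6] rv [0.0006 0.0009 0.0017]
[-0.77 -0.28  0.77  2.25  0.22  1.1   1.34]
```

```bash
python3 -m handwheel '[[0,0,0,3,20,0,-1],[0,0,0,3,25,0,-1],[0,0,0,3,25,0,-1],[0,0,0,3,25,0,-1],[0,0,0,2,20,0,-1]]'; python3 -m handwheel '[[0,0,0,0,10,0,-1],[0,0,0,0,0,0,-1],[0,0,0,0,0,0,-1]]'; python3 - <<'E'
from nuts import *
sh,rv=to([366,50,133.5],yaw=np.radians(173.7)); print(get_state()["joints"].round(2))
I=cams.snapshot("side"); cv2.imwrite("pics/y_s.png",cv2.resize(I[120:270,230:440],None,fx=3.6,fy=3.6,interpolation=cv2.INTER_CUBIC)); 
I=cams.snapshot("scene"); cv2.imwrite("pics/y_c.png",cv2.resize(I[120:270,220:430],None,fx=3.6,fy=3.6,interpolation=cv2.INTER_CUBIC)); 
E
```

```text
clock: 45.37
ee_pos: [363.7, 38.5, 133.1]
tcp_rot: [0.056, 0.998, -0.002, -0.002]
force: [-3.8, -13.5, -2.0]
grip_width: 18.3
clock: 45.62
ee_pos: [364.5, 45.9, 132.6]
tcp_rot: [0.057, 0.998, -0.003, -0.003]
force: [-5.7, -18.0, -0.7]
grip_width: 19.2
t 45.62 pos [364.5  45.9 132.6] shift [-1.1  4.2 -1. ] rv [-0.007  -0.0048 -0.004 ]
[-0.88 -0.23  0.57  2.26  0.14  1.09  1.07]
```

View pics/y_s.png

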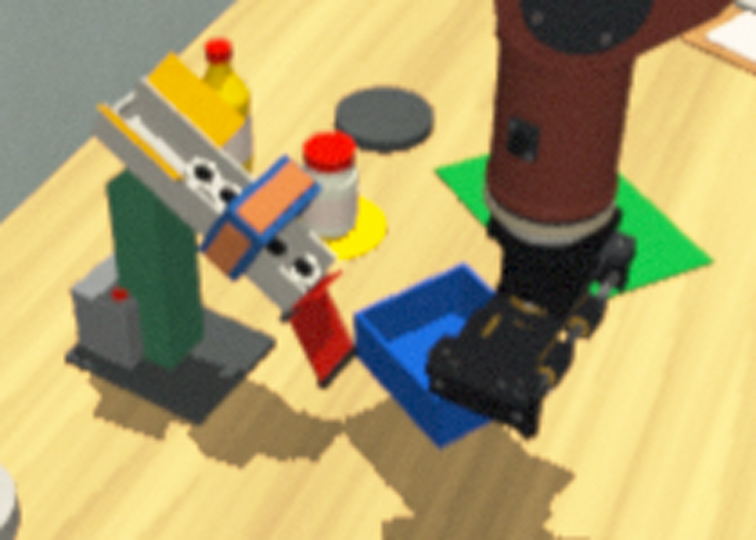

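View pics/y_c.png

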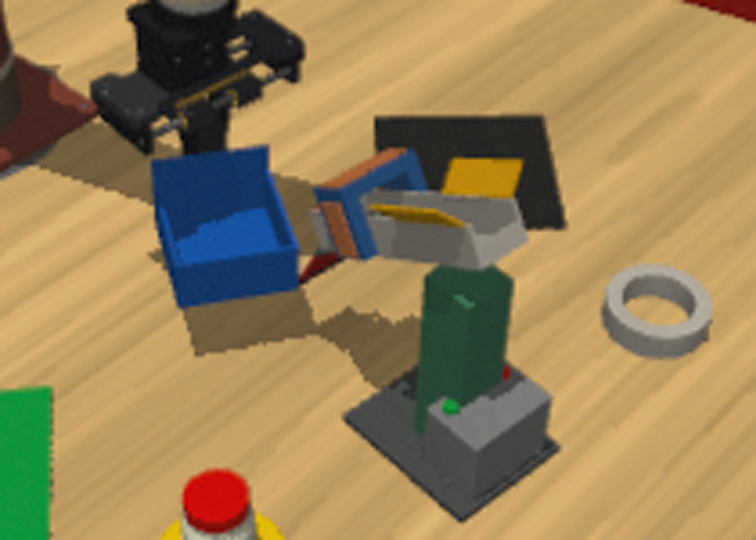

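The pan's side edge caught the paddle at (345,360) in the side crop and twisted in the grip (opening 19 mm). Backing off.

```bash
python3 -m handwheel '[[0,0,0,0,-15,0,-1],[0,0,0,0,-25,0,-1],[0,0,0,0,-25,0,-1],[0,0,0,0,-25,0,-1],[0,0,0,0,-15,0,-1]]'; python3 -m handwheel '[[0,0,0,0,0,0,-1],[0,0,0,0,0,0,-1],[0,0,0,0,0,0,-1]]'; python3 - <<'E'
from nuts import *
sh,rv=to([366,50,133.5],yaw=np.radians(173.7)); print(get_state()["joints"].round(2))
I=cams.snapshot("side"); cv2.imwrite("pics/z_s.png",cv2.resize(I[120:270,230:440],None,fx=3.6,fy=3.6,interpolation=cv2.INTER_CUBIC)); 
c=cal("side"); p,r,s=pose()
for L in [(-146.5,-55),(-146.5,55),(-26.5,55)]:
    P=p+r.apply([L[0],L[1],0])+[0,0,-16.5]; print(P,(proj(c,P)[0]-[230,120])*3.6)
E
```

```text
clock: 46.13
ee_pos: [355.0, -57.0, 134.2]
tcp_rot: [0.055, 0.998, 0.0, 0.001]
force: [0.4, -0.3, -1.7]
grip_width: 11.8
clock: 46.38
ee_pos: [355.4, -54.2, 134.2]
tcp_rot: [0.054, 0.999, -0.0, 0.001]
force: [0.4, 0.7, -1.7]
grip_width: 11.7
t 46.38 pos [355.4 -54.2 134.2] shift [  0.7 104.8   0.7] rv [0.     0.0011 0.0018]
[-0.77 -0.31  0.7   2.28  0.22  1.11  1.27]
[ 495.1502 -124.4773  117.8042] [441.2131 222.3882]
[506.9499 -15.112  117.7787] [378.0359 294.2757]
[387.6423  -2.2396 117.6582] [512.1173 348.1231]
```

View pics/z_s.png

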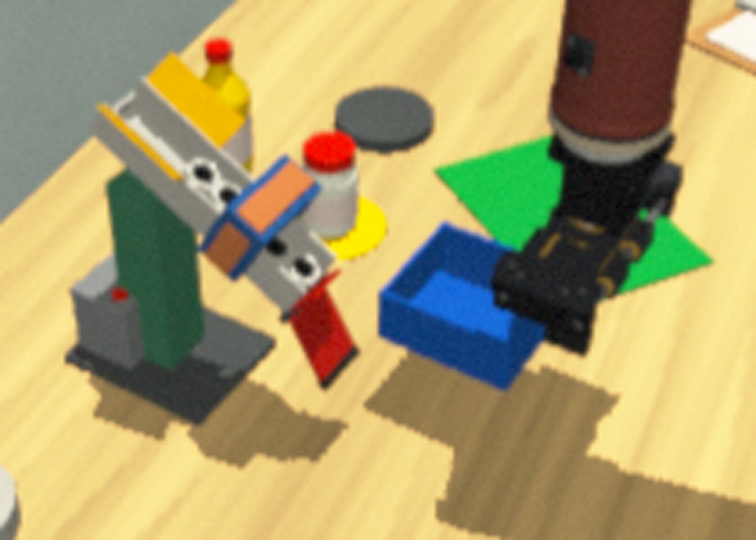

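The pan realigned (11.7 mm opening, front corner as predicted). I'll pull it further back and slide across again, more carefully.

```bash
python3 -m handwheel '[[0,0,0,5,0,0,-1],[0,0,0,5,0,0,-1],[0,0,0,0,5,0,-1],[0,0,0,0,10,0,-1],[0,0,0,0,0,0,-1]]'; python3 - <<'E'
from nuts import *
sh,rv=to([366,50,133.5],yaw=np.radians(173.7)); print(get_state()["joints"].round(2))
E
```

```text
clock: 46.85
ee_pos: [347.0, -37.0, 134.1]
tcp_rot: [0.053, 0.999, 0.0, 0.001]
force: [-0.5, 0.3, -2.0]
grip_width: 11.6
t 46.85 pos [347.  -37.  134.1] shift [-9.6 88.5  0.6] rv [0.0002 0.0012 0.0031]
[-0.76 -0.32  0.64  2.3   0.21  1.11  1.23]
```

```bash
python3 -m handwheel '[[0,0,0,0,15,0,-1],[0,0,0,0,20,0,-1],[0,0,0,0,15,0,-1],[0,0,0,0,0,0,-1]]';  python3 -m handwheel '[[0,0,0,0,15,0,-1],[0,0,0,0,15,0,-1],[0,0,0,0,8,0,-1],[0,0,0,0,0,0,-1],[0,0,0,0,0,0,-1]]'; python3 - <<'E'
from nuts import *
sh,rv=to([358,50.5,133.5],yaw=np.radians(173.7)); print(get_state()["joints"].round(2))
I=cams.snapshot("side"); cv2.imwrite("pics/aa_s.png",cv2.resize(I[120:270,230:440],None,fx=3.6,fy=3.6,interpolation=cv2.INTER_CUBIC)); 
E
```

```text
clock: 47.18
ee_pos: [352.6, 13.4, 134.1]
tcp_rot: [0.053, 0.999, -0.0, 0.001]
force: [0.1, -0.3, -1.7]
grip_width: 11.7
clock: 47.6
ee_pos: [356.3, 48.3, 133.9]
tcp_rot: [0.054, 0.999, -0.001, 0.0]
force: [-0.1, 0.0, -0.8]
grip_width: 11.7
t 47.6 pos [356.3  48.3 133.9] shift [-1.4  2.4  0.4] rv [-0.001   0.0005  0.0023]
[-0.84 -0.25  0.52  2.27  0.14  1.09  1.06]
```

View pics/aa_s.png

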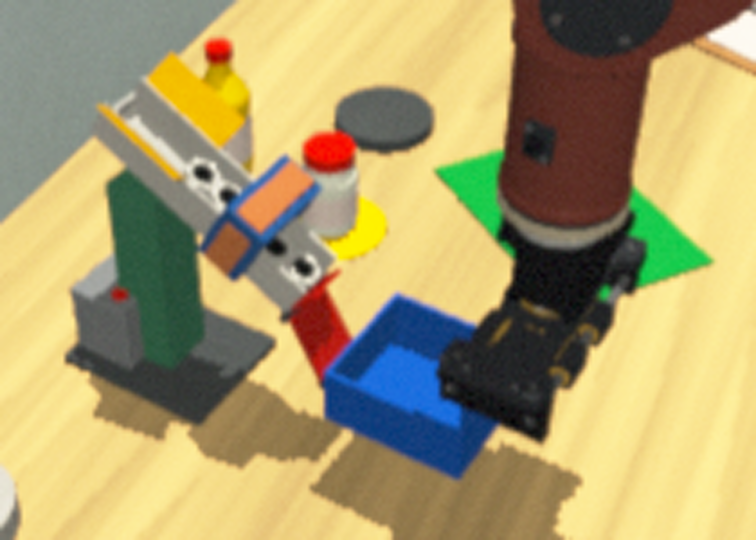

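The pan is square in front of the paddle, about 15 mm clear. Pushing in.

```bash
python3 -m handwheel '[[0,0,0,-12,2,0,-1],[0,0,0,-16,0,0,-1],[0,0,0,-18,0,0,-1],[0,0,0,-16,0,0,-1],[0,0,0,-12,0,0,-1]]'; python3 -m handwheel '[[0,0,0,-5,0,0,-1],[0,0,0,0,0,0,-1],[0,0,0,0,0,0,-1]]'; python3 - <<'E'
from nuts import *
def info():
    p,r,s=pose(); d=p-[553,29.2,0]; a=np.radians(-6.3); print("front x'",d[0]*np.cos(a)+d[1]*np.sin(a)+146.5,"lat",-d[0]*np.sin(a)+d[1]*np.cos(a),"rim",p[2]-16.5,s["force"],s["joints"].round(2))
info()
I=cams.snapshot("side"); cv2.imwrite("pics/ab_s.png",cv2.resize(I[120:270,230:440],None,fx=3.6,fy=3.6,interpolation=cv2.INTER_CUBIC)); 
I=cams.snapshot("scene"); cv2.imwrite("pics/ab_c.png",cv2.resize(I[120:270,220:430],None,fx=3.6,fy=3.6,interpolation=cv2.INTER_CUBIC)); 
info()
E
```

```text
clock: 48.07
ee_pos: [427.4, 41.3, 132.4]
tcp_rot: [0.055, 0.998, -0.001, -0.004]
force: [-10.3, 2.1, -4.7]
grip_width: 11.9
clock: 48.32
ee_pos: [432.3, 40.8, 132.5]
tcp_rot: [0.055, 0.998, -0.001, -0.003]
force: [-8.0, 0.2, -7.2]
grip_width: 11.7
front x' 25.2298358701605 lat -1.7216352212845951 rim 115.97266338467011 [-8.   0.2 -7.2] [-0.8 -0.   0.6  2.1  0.   1.1  1.2]
front x' 25.319996570919443 lat -1.5775817658299225 rim 116.17007663618497 [-4.7  0.9 -5. ] [-0.8 -0.   0.6  2.1  0.   1.1  1.2]
```

View pics/ab_s.png

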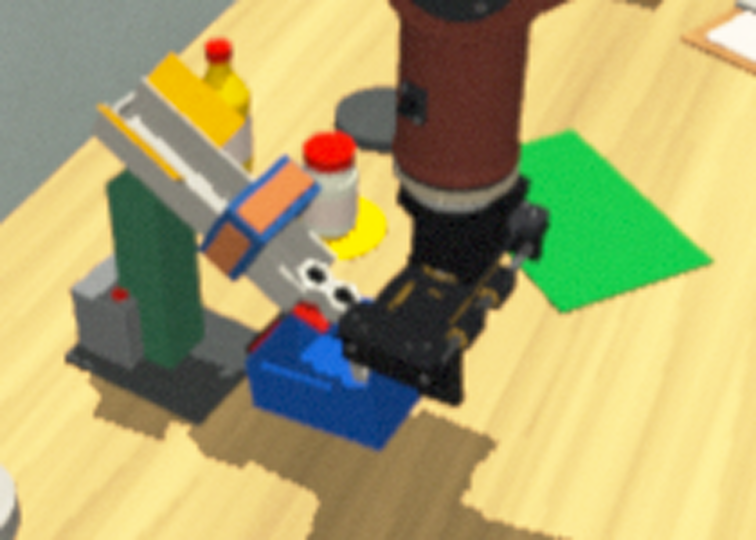

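View pics/ab_c.png

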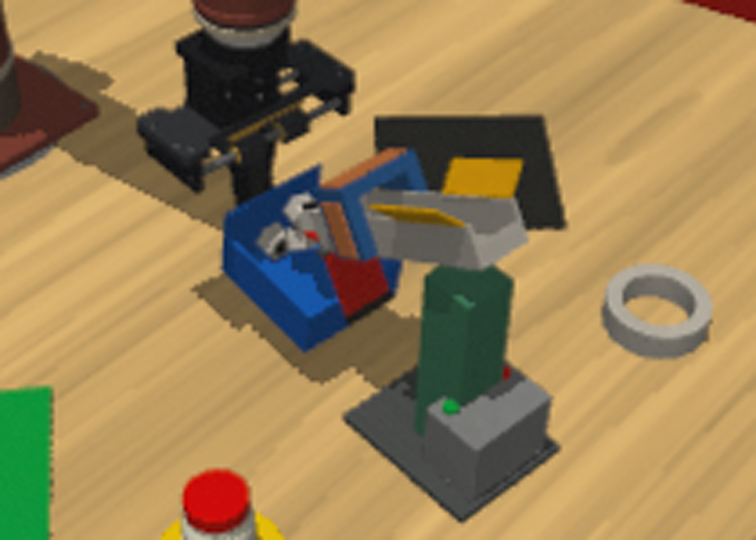

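Flap is tipped and the nuts are sliding out: two at (315,275) and (343,295) in the side crop. Holding.

```bash
python3 -m handwheel '[[0,0,0,0,0,0,-1],[0,0,0,0,0,0,-1],[0,0,0,0,0,0,-1],[0,0,0,0,0,0,-1],[0,0,0,0,0,0,-1]]'; python3 -m handwheel '[[0,0,0,0,0,0,-1],[0,0,0,0,0,0,-1],[0,0,0,0,0,0,-1],[0,0,0,0,0,0,-1],[0,0,0,0,0,0,-1]]';python3 - <<'E'
from nuts import *
I=cams.snapshot("side"); cv2.imwrite("pics/ac_s.png",cv2.resize(I[120:270,230:440],None,fx=3.6,fy=3.6,interpolation=cv2.INTER_CUBIC)); 
I=cams.snapshot("scene"); cv2.imwrite("pics/ac_c.png",cv2.resize(I[120:270,220:430],None,fx=3.6,fy=3.6,interpolation=cv2.INTER_CUBIC)); 
p,r,s=pose(); d=p-[553,29.2,0]; a=np.radians(-6.3); print("front x'",d[0]*np.cos(a)+d[1]*np.sin(a)+146.5,"rim",p[2]-16.5,s["force"])
E
```

```text
clock: 48.83
ee_pos: [434.3, 41.6, 133.7]
tcp_rot: [0.054, 0.999, -0.0, -0.0]
force: [-4.5, 0.5, -7.2]
grip_width: 11.8
clock: 49.25
ee_pos: [435.0, 41.9, 134.1]
tcp_rot: [0.054, 0.999, -0.0, 0.0]
force: [-4.6, -1.6, -6.1]
grip_width: 12.0
front x' 27.89041855843945 rim 117.55268731838575 [-5.6  0.1 -6.1]
```

View pics/ac_s.png

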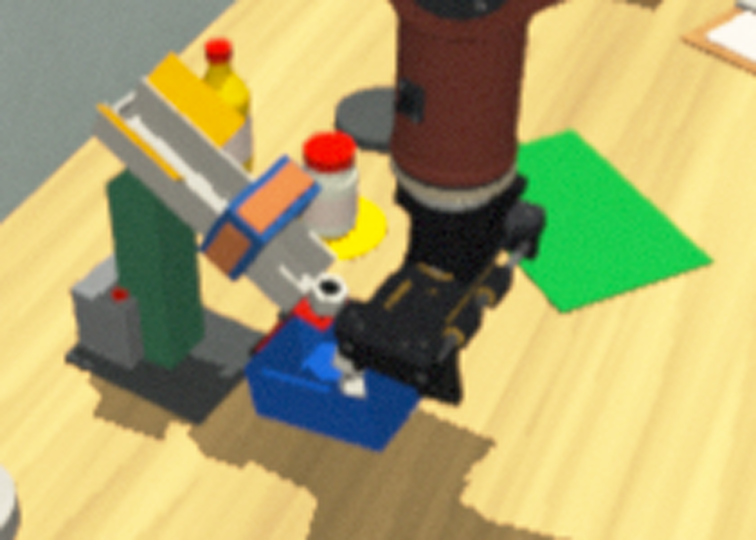

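View pics/ac_c.png

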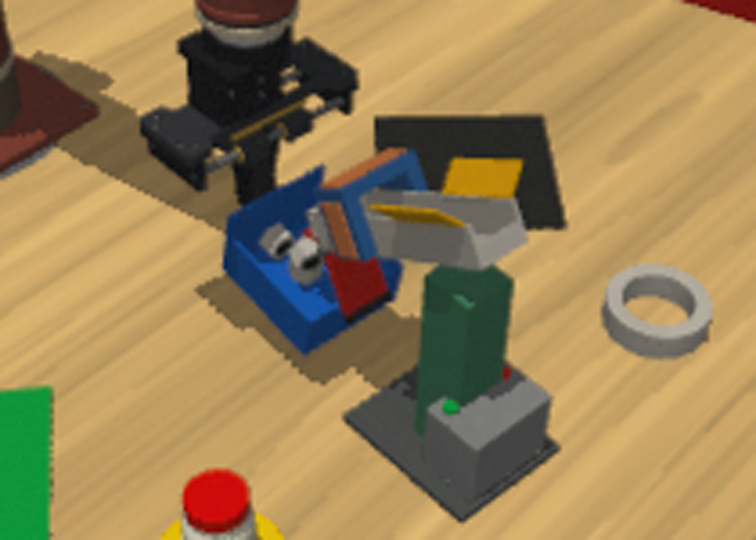

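One nut rests on the flap at (330,290). Pushing a little further to steepen the flap.

```bash
python3 -m handwheel '[[0,0,0,-4,0,0,-1],[0,0,0,-3,0,0,-1],[0,0,0,0,0,0,-1],[0,0,0,0,0,0,-1],[0,0,0,0,0,0,-1]]'; python3 - <<'E'
from nuts import *
I=cams.snapshot("side"); cv2.imwrite("pics/ad_s.png",cv2.resize(I[170:240,280:360],None,fx=8,fy=8,interpolation=cv2.INTER_CUBIC)); 
I=cams.snapshot("scene"); cv2.imwrite("pics/ad_c.png",cv2.resize(I[155:225,275:345],None,fx=8,fy=8,interpolation=cv2.INTER_CUBIC)); 
p,r,s=pose(); d=p-[553,29.2,0]; a=np.radians(-6.3); print("front x'",d[0]*np.cos(a)+d[1]*np.sin(a)+146.5,"rim",p[2]-16.5,s["force"])
E
```

```text
clock: 49.77
ee_pos: [441.9, 41.5, 134.0]
tcp_rot: [0.054, 0.999, -0.0, 0.0]
force: [-4.2, 0.5, -6.6]
grip_width: 11.7
front x' 34.749161406659695 rim 117.55906997715778 [-4.8  0.3 -6.3]
```

View pics/ad_s.png

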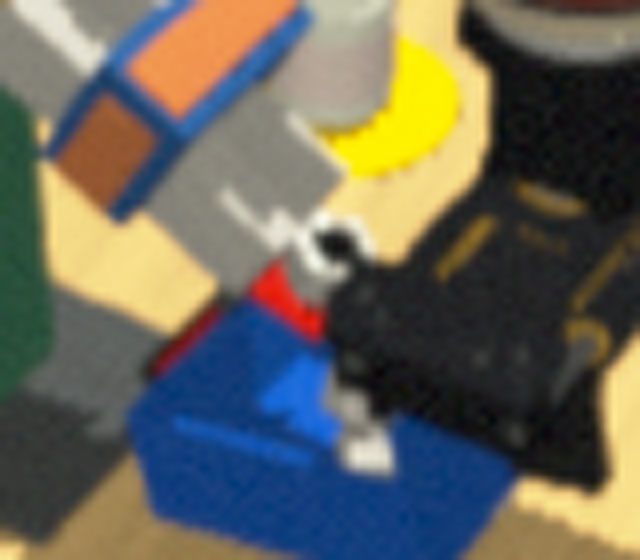

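View pics/ad_c.png

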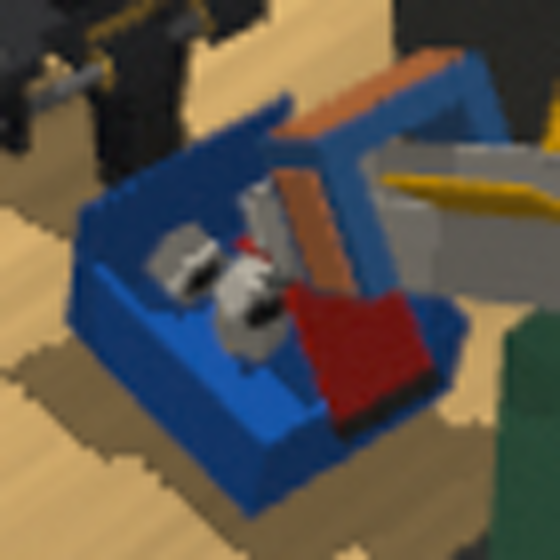

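The last nut sits on the flap at (330,245), propped by the nuts heaped in the pan. I'll lower the pan a bit with the paddle still pressed and shake gently.

```bash
python3 -m handwheel '[[0,0,0,-2,0,5,-1],[0,0,0,-2,0,5,-1],[0,0,0,0,6,0,-1],[0,0,0,0,-12,0,-1],[0,0,0,0,12,0,-1]]';python3 -m handwheel '[[0,0,0,0,-12,0,-1],[0,0,0,0,12,0,-1],[0,0,0,0,-6,0,-1],[0,0,0,0,0,0,-1],[0,0,0,0,0,0,-1]]'; python3 - <<'E'
from nuts import *
I=cams.snapshot("side"); cv2.imwrite("pics/ae_s.png",cv2.resize(I[170:240,280:360],None,fx=8,fy=8,interpolation=cv2.INTER_CUBIC)); 
I=cams.snapshot("scene"); cv2.imwrite("pics/ae_c.png",cv2.resize(I[155:225,275:345],None,fx=8,fy=8,interpolation=cv2.INTER_CUBIC)); 
p,r,s=pose(); d=p-[553,29.2,0]; a=np.radians(-6.3); print("front x'",d[0]*np.cos(a)+d[1]*np.sin(a)+146.5,"rim",p[2]-16.5,s["force"])
E
```

```text
clock: 50.28
ee_pos: [446.5, 43.8, 124.1]
tcp_rot: [0.056, 0.998, -0.001, 0.0]
force: [-4.4, -3.0, -6.4]
grip_width: 11.8
clock: 50.7
ee_pos: [447.3, 40.7, 124.8]
tcp_rot: [0.054, 0.999, 0.0, 0.002]
force: [-0.2, -0.2, -3.6]
grip_width: 11.7
front x' 39.66423000076753 rim 108.06562616954109 [ 0.7  0.4 -2.9]
```

View pics/ae_s.png

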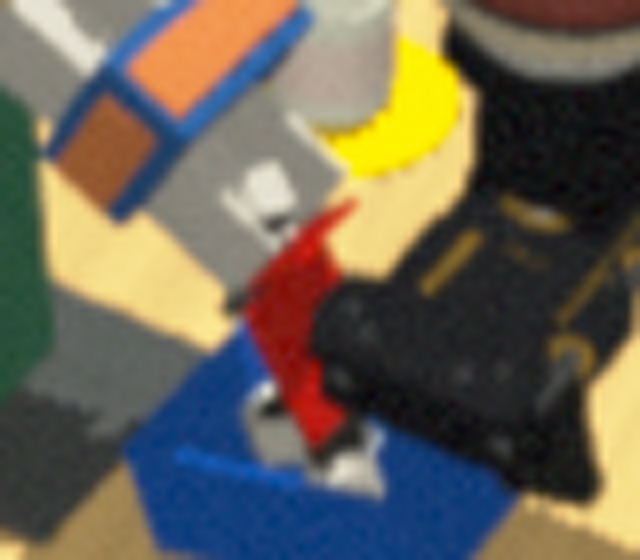

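View pics/ae_c.png

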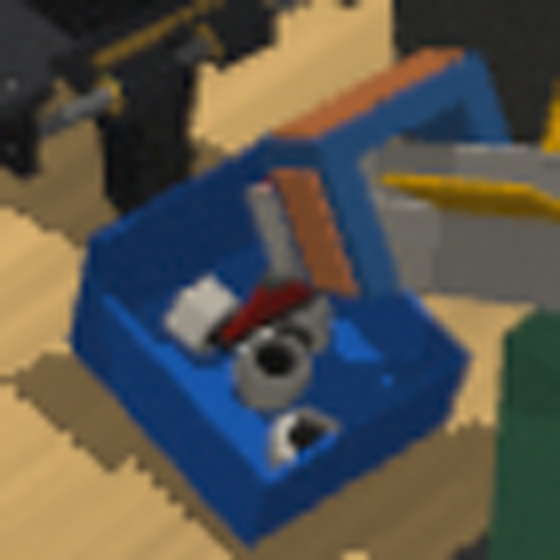

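The paddle slipped over the rim: I had lowered too far, leaving little overlap. The flap shut with one nut still behind it at (268,185), and four are in the pan. The paddle now stands inside the box, so I must go straight down, back out, and press again. Lowering.

```bash
python3 -m handwheel '[[0,0,0,0,0,8,-1],[0,0,0,0,0,8,-1],[0,0,0,0,0,0,-1]]';python3 -m handwheel '[[0,0,0,0,0,8,-1],[0,0,0,0,0,8,-1],[0,0,0,0,0,8,-1],[0,0,0,0,0,5,-1],[0,0,0,0,0,0,-1]]'; python3 - <<'E'
from nuts import *
I=cams.snapshot("side"); cv2.imwrite("pics/af_s.png",cv2.resize(I[150:260,260:400],None,fx=5.5,fy=5.5,interpolation=cv2.INTER_CUBIC)); 
c=cal("side"); p,r,s=pose(); print(p,s["joints"].round(2))
for L in [(-146.5,-55,16.5),(-146.5,55,16.5),(-26.5,55,16.5),(-146.5,55,66.5)]:
    P=p+r.apply(L); print(P,(proj(c,P)[0]-[260,150])*5.5)
I=cams.snapshot("scene"); cv2.imwrite("pics/af_c.png",cv2.resize(I[155:225,275:345],None,fx=8,fy=8,interpolation=cv2.INTER_CUBIC)); 
E
```

```text
clock: 51.05
ee_pos: [445.0, 40.7, 106.3]
tcp_rot: [0.054, 0.999, -0.001, -0.001]
force: [-0.7, -0.1, -3.4]
grip_width: 11.7
clock: 51.47
ee_pos: [446.1, 41.0, 78.3]
tcp_rot: [0.054, 0.999, -0.0, 0.0]
force: [-2.0, 1.2, 2.5]
grip_width: 11.3
[446.3  41.   78.8] [-0.8  0.1  0.7  2.1 -0.1  0.9  1.3]
[586.1 -29.6  62.5] [292.6 302.4]
[598.   79.8  62.5] [181.8 420.4]
[478.7  92.8  62.3] [375.6 509.1]
[598.   79.8  12.5] [186.1 484.6]
```

View pics/af_s.png

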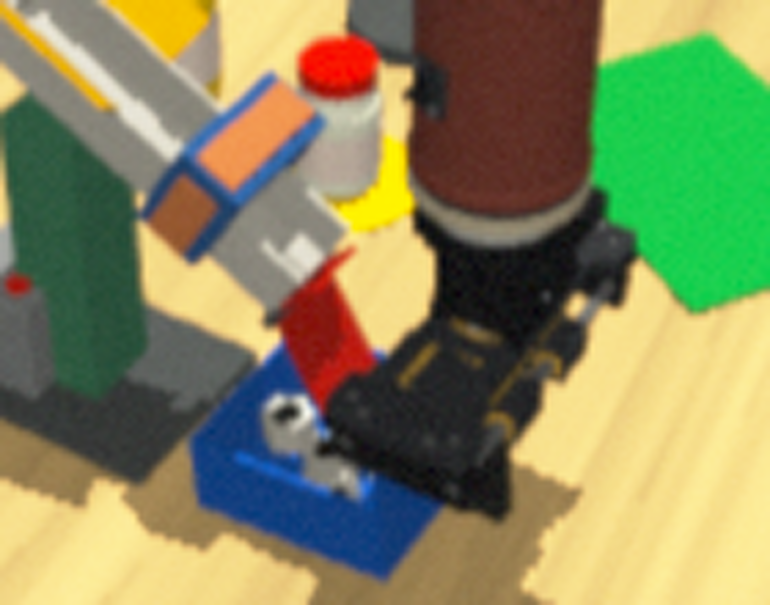

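View pics/af_c.png

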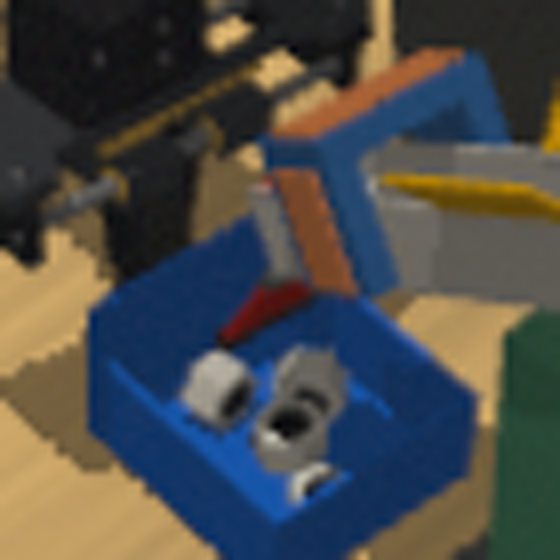

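Four nuts are in the pan. It has pitched nose-down about 5° in the grip and is touching the bench. I'll set it flat on the bench and regrip harder.

```bash
python3 -m handwheel '[[0,0,0,0,0,3,-1],[0,0,0,0,0,3,-1],[0,0,0,0,0,3,-1],[0,0,0,0,0,0,-1]]';python3 -m handwheel '[[0,0,0,0,0,0,-0.6],[0,0,0,0,0,0,-0.5],[0,0,0,0,0,0,-0.5],[0,0,0,0,0,0,-0.5]]'; python3 - <<'E'
from nuts import *
I=cams.snapshot("side"); cv2.imwrite("pics/ag_s.png",cv2.resize(I[150:260,260:400],None,fx=5.5,fy=5.5,interpolation=cv2.INTER_CUBIC)); 
print(pose()[0],get_state()["force"])
E
```

```text
clock: 51.9
ee_pos: [446.1, 41.0, 69.9]
tcp_rot: [0.054, 0.999, -0.0, 0.0]
force: [-2.5, 1.0, 4.7]
grip_width: 11.7
clock: 52.23
ee_pos: [446.2, 40.8, 70.2]
tcp_rot: [0.054, 0.999, -0.0, 0.001]
force: [-0.8, -0.2, 0.5]
grip_width: 20.9
[446.2  40.8  70.2] [-0.5 -0.7  0.2]
```

View pics/ag_s.png

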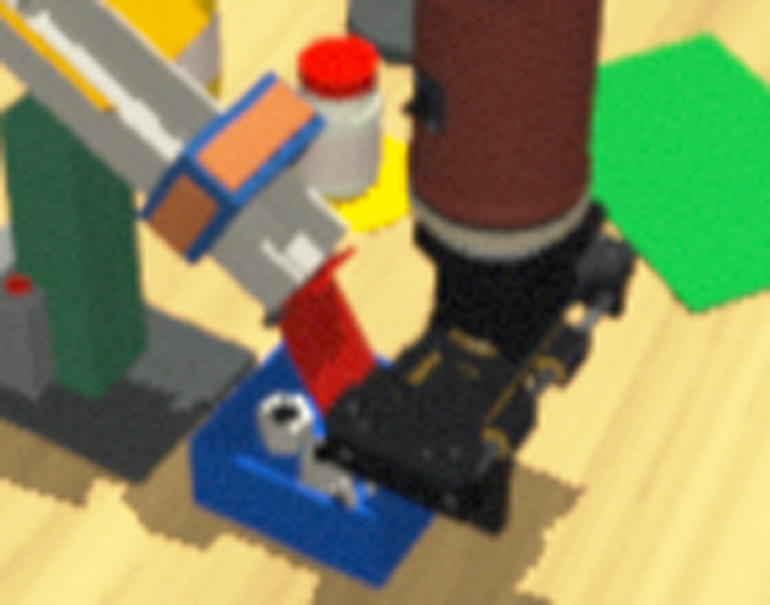

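```bash
python3 -m handwheel '[[0,0,0,0,0,3,-0.5],[0,0,0,0,0,2,-0.5],[0,0,0,0,0,0,-1],[0,0,0,0,0,0,-1],[0,0,0,0,0,0,-1]]' 60;python3 -m handwheel '[[0,0,0,0,0,0,-1],[0,0,0,0,0,0,-1],[0,0,0,0,0,-5,-1],[0,0,0,0,0,0,-1]]'; python3 - <<'E'
from nuts import *
sh,rv=to([357,50,76],yaw=np.radians(173.7)); print(get_state()["joints"].round(2),get_state()["force"])
E
```

```text
clock: 52.7
ee_pos: [446.0, 40.8, 65.0]
tcp_rot: [0.054, 0.999, -0.0, 0.0]
force: [-0.0, -0.4, -2.1]
grip_width: 11.6
clock: 53.03
ee_pos: [446.0, 40.8, 70.6]
tcp_rot: [0.054, 0.999, -0.0, 0.0]
force: [0.3, -0.1, -3.4]
grip_width: 11.7
t 53.03 pos [446.   40.8  70.6] shift [89.5 -0.5 -5.5] rv [-0.0002  0.0006  0.0012]
[-0.82  0.1   0.66  2.16 -0.08  0.9   1.36] [ 0.3119 -0.085  -3.4489]
```

```bash
python3 -m handwheel '[[0,0,0,8,0,0,-1],[0,0,0,12,0,0,-1],[0,0,0,15,0,0,-1],[0,0,0,15,0,0,-1],[0,0,0,0,0,0,-1]]';python3 -m handwheel '[[0,0,0,12,0,0,-1],[0,0,0,12,0,0,-1],[0,0,0,8,0,0,-1],[0,0,0,0,0,0,-1]]'; python3 - <<'E'
from nuts import *
sh,rv=to([357,50,76],yaw=np.radians(173.7)); print(get_state()["joints"].round(2),get_state()["force"])
E
```

```text
clock: 53.45
ee_pos: [392.7, 46.2, 69.2]
tcp_rot: [0.054, 0.999, -0.0, -0.001]
force: [-0.2, -0.1, -4.7]
grip_width: 11.5
clock: 53.78
ee_pos: [362.8, 49.8, 69.7]
tcp_rot: [0.054, 0.999, 0.0, -0.0]
force: [0.2, -0.2, -3.5]
grip_width: 11.6
t 53.78 pos [362.8  49.8  69.7] shift [ 5.8 -0.5 -6.3] rv [ 0.0003 -0.0007  0.002 ]
[-0.87 -0.11  0.6   2.33  0.08  0.91  1.14] [ 0.2478 -0.177  -3.4932]
```

```bash
python3 -m handwheel '[[0,0,0,2,0,-10,-1],[0,0,0,2,0,-12,-1],[0,0,0,2,0,-12,-1],[0,0,0,0,0,-13,-1],[0,0,0,0,0,-13,-1]]';python3 -m handwheel '[[0,0,0,0,0,0,-1],[0,0,0,0,0,0,-1]]'; python3 - <<'E'
from nuts import *
sh,rv=to([357,50,130],yaw=np.radians(173.7)); print(get_state()["joints"].round(2),get_state()["force"])
I=cams.snapshot("side"); cv2.imwrite("pics/ah_s.png",cv2.resize(I[150:260,260:400],None,fx=5.5,fy=5.5,interpolation=cv2.INTER_CUBIC)); 
c=cal("side"); p,r,s=pose()
for L in [(-146.5,-55,15),(-146.5,55,15),(-26.5,55,15),(-146.5,55,65)]:
    P=p+r.apply(L); print(P,(proj(c,P)[0]-[260,150])*5.5)
E
```

```text
clock: 54.2
ee_pos: [358.9, 50.4, 130.7]
tcp_rot: [0.054, 0.999, 0.0, 0.0]
force: [0.5, 0.6, -4.1]
grip_width: 11.4
clock: 54.37
ee_pos: [359.3, 50.6, 130.2]
tcp_rot: [0.054, 0.999, 0.0, 0.001]
force: [-0.6, 0.3, -4.0]
grip_width: 11.5
t 54.37 pos [359.3  50.6 130.2] shift [ 2.2 -0.9  0.2] rv [0.001  0.002  0.0014]
[-0.86 -0.24  0.54  2.27  0.14  1.08  1.06] [-0.5933  0.2864 -3.9588]
[498.3862 -20.1298 114.7285] [430.8961 287.7931]
[510.2991  89.2233 114.7401] [322.2158 412.7802]
[391.0049 102.2192 114.6435] [536.895  507.4438]
[510.3397  89.2241  64.7401] [322.4543 481.5077]
```

View pics/ah_s.png

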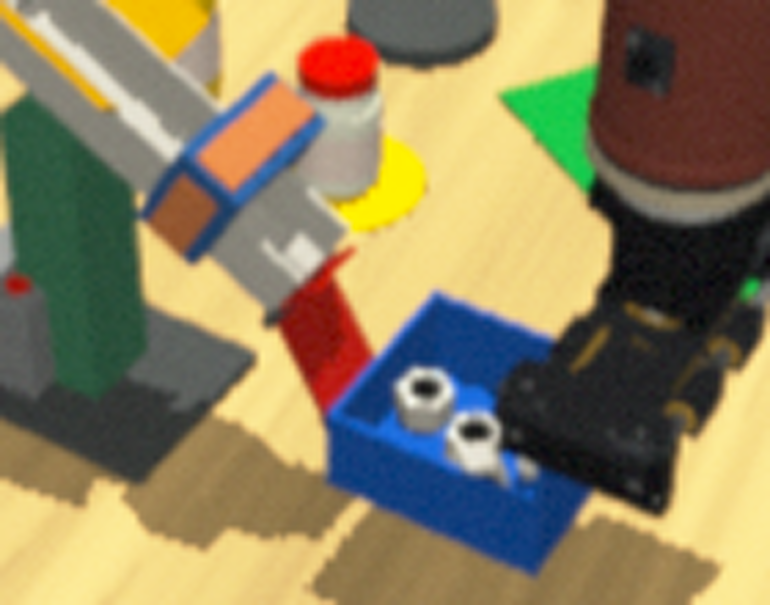

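The pan is level with four nuts in it, e.g. at (425,395) and (475,440), in front of the paddle. Pressing again.

```bash
python3 -m handwheel '[[0,0,0,-10,-1,-4,-1],[0,0,0,-16,0,0,-1],[0,0,0,-17,0,0,-1],[0,0,0,-16,0,0,-1],[0,0,0,-12,0,0,-1]]'; python3 -m handwheel '[[0,0,0,-6,0,0,-1],[0,0,0,-2,0,0,-1],[0,0,0,0,0,0,-1],[0,0,0,0,0,0,-1],[0,0,0,0,0,0,-1]]'; python3 - <<'E'
from nuts import *
p,r,s=pose(); d=p-[553,29.2,0]; a=np.radians(-6.3); print("front x'",d[0]*np.cos(a)+d[1]*np.sin(a)+146.5,"rim",p[2]-15,s["force"])
I=cams.snapshot("side"); cv2.imwrite("pics/ai_s.png",cv2.resize(I[150:260,260:400],None,fx=5.5,fy=5.5,interpolation=cv2.INTER_CUBIC)); 
I=cams.snapshot("scene"); cv2.imwrite("pics/ai_c.png",cv2.resize(I[155:225,275:345],None,fx=8,fy=8,interpolation=cv2.INTER_CUBIC)); 
E
```

```text
clock: 54.83
ee_pos: [426.7, 41.1, 131.8]
tcp_rot: [0.054, 0.999, -0.001, -0.004]
force: [-10.7, 1.3, -7.7]
grip_width: 11.4
clock: 55.25
ee_pos: [434.2, 40.2, 131.6]
tcp_rot: [0.054, 0.999, -0.002, -0.003]
force: [-6.0, 0.7, -8.5]
grip_width: 11.6
front x' 27.211229475818044 rim 116.64153401283778 [-6.   0.7 -8.5]
```

View pics/ai_s.png

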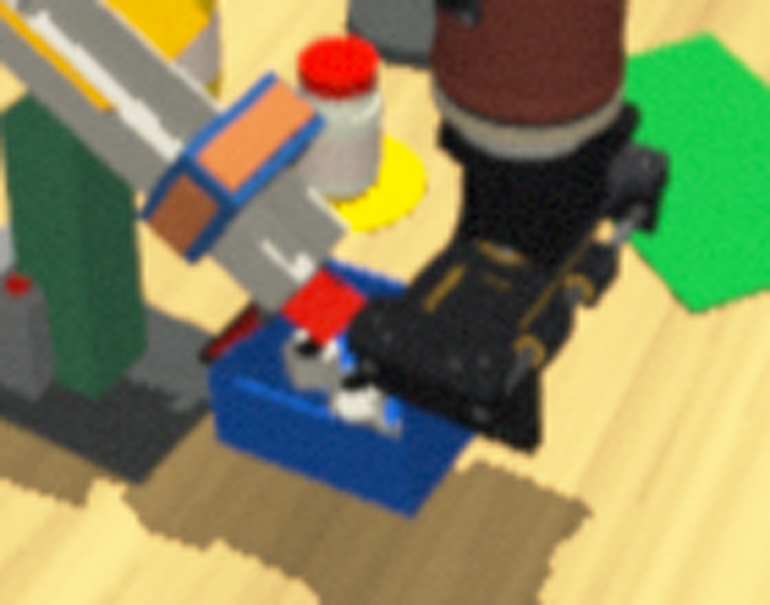

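View pics/ai_c.png

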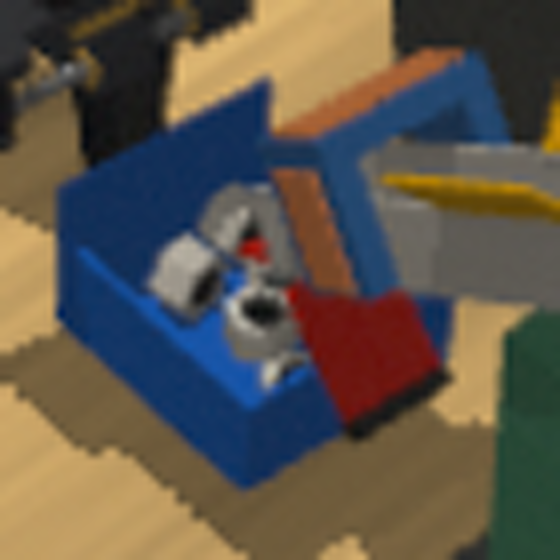

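The flap is now bare and the channel end empty; nuts show in the pan at (240,220), (185,275), (262,310) and (285,370) in the scene crop. I'll hold a moment, then back off along the chute.

```bash
python3 -m handwheel '[[0,0,0,0,0,0,-1],[0,0,0,0,0,0,-1],[0,0,0,0,0,0,-1],[0,0,0,0,0,0,-1],[0,0,0,0,0,0,-1]]'; python3 -m handwheel '[[0,0,0,0,0,0,-1],[0,0,0,10,0,0,-1],[0,0,0,14,0,0,-1],[0,0,0,15,0,0,-1],[0,0,0,15,0,0,-1]]'; python3 -m handwheel '[[0,0,0,14,0,0,-1],[0,0,0,10,0,0,-1],[0,0,0,0,0,0,-1],[0,0,0,0,0,0,-1]]';python3 - <<'E'
from nuts import *
I=cams.snapshot("side"); cv2.imwrite("pics/aj_s.png",cv2.resize(I[150:260,260:400],None,fx=5.5,fy=5.5,interpolation=cv2.INTER_CUBIC)); 
I=cams.snapshot("scene"); cv2.imwrite("pics/aj_c.png",cv2.resize(I[155:225,255:345],None,fx=8,fy=8,interpolation=cv2.INTER_CUBIC)); 
print(get_state()["force"],get_state()["joints"].round(2),pose()[0])
E
```

```text
clock: 55.77
ee_pos: [434.2, 40.1, 131.7]
tcp_rot: [0.054, 0.999, -0.002, -0.003]
force: [-6.2, 1.0, -8.7]
grip_width: 11.5
clock: 56.18
ee_pos: [382.2, 46.2, 132.9]
tcp_rot: [0.054, 0.999, -0.001, -0.001]
force: [-2.8, 0.8, -2.7]
grip_width: 11.6
clock: 56.52
ee_pos: [359.8, 49.2, 133.8]
tcp_rot: [0.054, 0.999, -0.0, 0.0]
force: [0.5, 0.2, -3.5]
grip_width: 11.1
[-0.6 -0.4 -3. ] [-0.9 -0.2  0.6  2.3  0.1  1.1  1.1] [360.3  49.2 134. ]
```

View pics/aj_s.png

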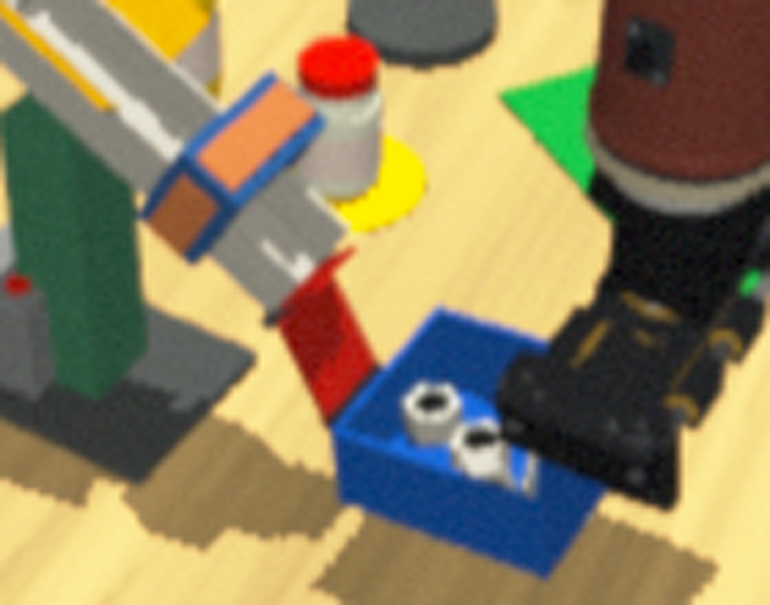

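View pics/aj_c.png

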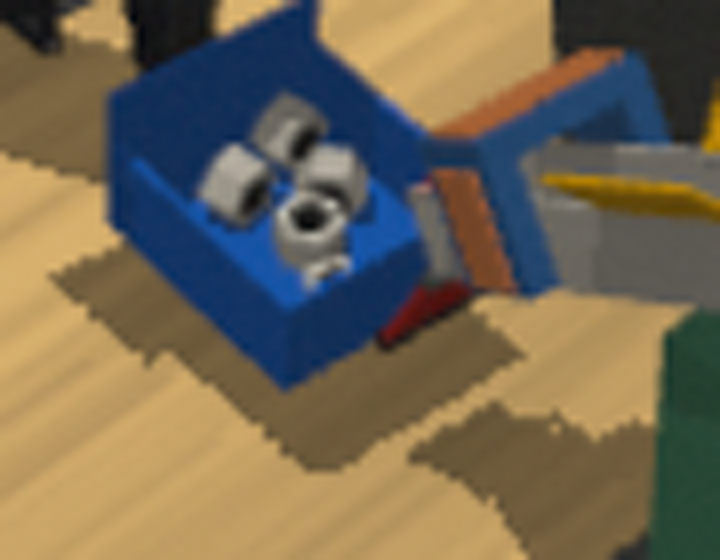

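All five nuts are in the pan: scene crop (288,130), (232,182), (330,175), (308,225), (325,268), and the flap is shut. Carrying it sideways out to the mat.

```bash
python3 -m handwheel '[[0,0,0,6,0,0,-1],[0,0,0,3,-8,0,-1],[0,0,0,0,-16,0,-1],[0,0,0,0,-20,0,-1],[0,0,0,0,-20,0,-1]]'; python3 -m handwheel '[[0,0,0,0,-20,0,-1],[0,0,0,-3,-20,0,-1],[0,0,0,-5,-22,0,-1],[0,0,0,-5,-22,0,-1],[0,0,0,-5,-22,0,-1]]'; python3 - <<'E'
from nuts import *
sh,rv=to([386,-289,134],yaw=np.radians(173.7)); print(get_state()["force"],get_state()["joints"].round(2),get_state()["grip_width"])
E
```

```text
clock: 57.03
ee_pos: [343.1, -14.5, 133.9]
tcp_rot: [0.054, 0.999, -0.0, 0.0]
force: [-0.3, 0.0, -4.0]
grip_width: 11.5
clock: 57.45
ee_pos: [349.4, -122.3, 134.0]
tcp_rot: [0.054, 0.999, 0.0, 0.0]
force: [0.4, 0.4, -3.2]
grip_width: 11.6
t 57.45 pos [ 349.4 -122.3  134. ] shift [ -54.5 -161.7    0. ] rv [0.0001 0.0007 0.0011]
[ 0.4347  0.4105 -3.1613] [-0.7  -0.32  0.81  2.26  0.25  1.11  1.43] 11.62539865163665
```

```bash
python3 -m handwheel '[[0,0,0,-8,-22,0,-1],[0,0,0,-8,-22,0,-1],[0,0,0,-8,-22,0,-1],[0,0,0,-8,-22,0,-1],[0,0,0,-8,-22,0,-1]]'; python3 -m handwheel '[[0,0,0,-8,-22,0,-1],[0,0,0.06,-4,-18,0,-1],[0,0,0.09,0,-8,0,-1],[0,0,0.09,0,0,0,-1],[0,0,0.09,0,0,0,-1]]';python3 -m handwheel '[[0,0,0.09,0,0,0,-1],[0,0,0.09,0,0,0,-1],[0,0,0.07,0,0,0,-1],[0,0,0,0,0,0,-1]]'; python3 - <<'E'
from nuts import *
sh,rv=to([386,-289,72],yaw=np.radians(140)); print(get_state()["force"],get_state()["joints"].round(2),get_state()["grip_width"])
C=cal("scene"); I=cams.snapshot("scene"); cv2.imwrite("pics/ak_c.png",cv2.resize(I[190:310,140:290],None,fx=5,fy=5,interpolation=cv2.INTER_CUBIC)); 
for d in tip_of("scene","pan")[:1]: print(d["uv"],onz(C,d["uv"],69))
E
```

```text
clock: 57.87
ee_pos: [377.3, -236.0, 134.3]
tcp_rot: [0.054, 0.999, 0.0, 0.001]
force: [0.4, 0.9, -5.3]
grip_width: 11.3
clock: 58.28
ee_pos: [382.9, -284.3, 133.9]
tcp_rot: [0.22, 0.975, -0.001, -0.001]
force: [-0.4, 0.0, -4.2]
grip_width: 11.9
clock: 58.62
ee_pos: [383.4, -283.2, 134.0]
tcp_rot: [0.339, 0.941, 0.0, -0.0]
force: [1.1, -0.7, -4.0]
grip_width: 11.5
t 58.62 pos [ 383.4 -283.2  134. ] shift [-5.7 -2.8 62. ] rv [ 0.0001 -0.0002  0.0063]
[ 1.0793 -0.7438 -4.0457] [-0.69  0.18  1.35  2.05 -0.2   1.06  1.64] 11.462805061333887
[197.9, 242.7] [ 422.4952 -326.5272   69.    ]
```

View pics/ak_c.png

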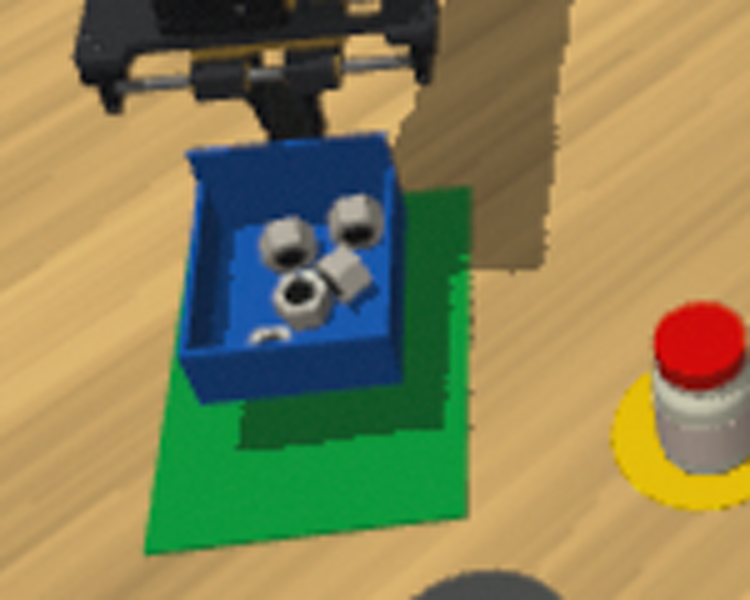

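All five nuts are visible in the pan over the mat. Lowering.

```bash
python3 -m handwheel '[[0,0,0,-3,-2,8,-1],[0,0,0,-3,-1,14,-1],[0,0,0,0,0,14,-1],[0,0,0,0,0,10,-1],[0,0,0,0,0,0,-1]]'; python3 -m handwheel '[[0,0,0,0,0,5,-1],[0,0,0,0,0,4,-1],[0,0,0,0,0,0,-1]]';python3 -m handwheel '[[0,0,0,0,0,4,-1],[0,0,0,0,0,0,-1]]';python3 -m handwheel '[[0,0,0,0,0,4,-1],[0,0,0,0,0,0,-1]]'; python3 - <<'E'
from nuts import *
sh,rv=to([386,-289,68],yaw=np.radians(140)); print(get_state()["force"])
E
```

```text
clock: 59.13
ee_pos: [385.5, -288.6, 86.5]
tcp_rot: [0.336, 0.942, -0.0, -0.001]
force: [-0.6, 0.0, -4.2]
grip_width: 11.7
clock: 59.38
ee_pos: [387.2, -289.6, 79.4]
tcp_rot: [0.337, 0.941, 0.0, 0.001]
force: [-3.4, 2.7, 6.1]
grip_width: 11.5
clock: 59.55
ee_pos: [387.5, -289.7, 75.7]
tcp_rot: [0.337, 0.941, -0.0, 0.001]
force: [-3.0, 2.1, 5.9]
grip_width: 11.7
clock: 59.72
ee_pos: [387.6, -289.7, 71.8]
tcp_rot: [0.337, 0.941, -0.0, 0.001]
force: [-1.7, 1.2, 6.9]
grip_width: 11.7
t 59.72 pos [ 387.6 -289.7   71.8] shift [ 1.7 -0.5  3.8] rv [0.0009 0.0025 0.0104]
[-1.6942  1.235   6.8751]
```

Nose on the mat, rocking level. A last few mm down, then release.

```bash
python3 -m handwheel '[[0,0,0,0,0,3,-1],[0,0,0,0,0,0,-1]]'; python3 -m handwheel '[[0,0,0,0,0,0,-0.6],[0,0,0,0,0,0,-0.5],[0,0,0,0,0,0,-0.2],[0,0,0,0,0,0,0],[0,0,0,0,0,0,0]]';python3 -m handwheel '[[0,0,0,0,0,-10,0],[0,0,0,0,0,-25,0],[0,0,0,0,0,-35,0],[0,0,0,0,0,-35,0],[0,0,0,0,0,-35,0]]';python3 -m handwheel '[[0,0,0,0,0,-35,0],[0,0,0,-30,0,-30,0],[0,0,0,-30,0,0,0],[0,0,0,-30,0,0,0],[0,0,0,0,0,0,0]]'; python3 - <<'E'
from nuts import *
C=cal("scene"); I=cams.snapshot("scene"); cv2.imwrite("pics/al_c.png",I)
I=cams.snapshot("side"); cv2.imwrite("pics/al_s.png",I)
c=cal("wrist");I=cams.snapshot("wrist"); cv2.imwrite("pics/al_w.png",I)
np.save("t_c.npy",np.array([c[0],c[1],c[2],*c[3],*c[4].ravel()]))
for nm in("pan","jar"):
  for n,cc in (("scene",C),("side",cal("side"))):
    for d in tip_of(n,nm)[:1]: print(nm,n,onz(cc,d["uv"],3))
print(pose()[0],get_state()["force"])
E
```

```text
clock: 59.88
ee_pos: [387.6, -289.7, 68.9]
tcp_rot: [0.337, 0.941, 0.0, 0.001]
force: [-3.2, 2.2, 6.2]
grip_width: 11.5
clock: 60.3
ee_pos: [386.9, -289.2, 68.2]
tcp_rot: [0.337, 0.941, 0.0, 0.0]
force: [-0.4, 0.7, -0.2]
grip_width: 33.8
clock: 60.72
ee_pos: [386.6, -289.0, 197.2]
tcp_rot: [0.338, 0.941, -0.0, -0.001]
force: [0.7, 2.0, 0.1]
grip_width: 43.2
clock: 61.13
ee_pos: [427.7, -320.8, 251.0]
tcp_rot: [0.339, 0.941, -0.0, -0.007]
force: [1.0, 0.8, -2.2]
grip_width: 43.2
pan scene [ 433.8 -336.1    3. ]
pan side [ 438.4 -324.8    3. ]
jar scene [ 649.6 -218.     3. ]
jar side [ 660.3 -230.8    3. ]
[ 424.9 -318.9  252. ] [-0.2  0.2  0.8]
```

View pics/al_c.png

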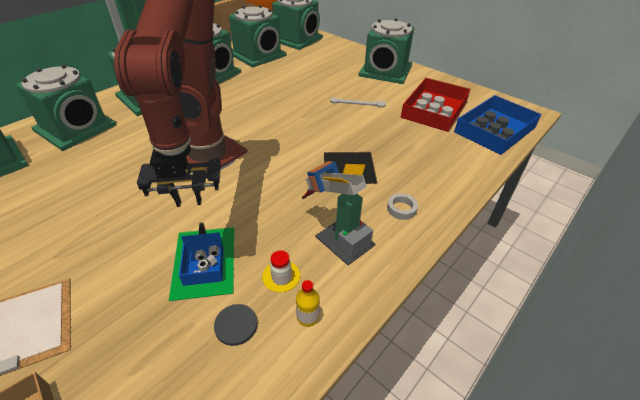

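View pics/al_s.png

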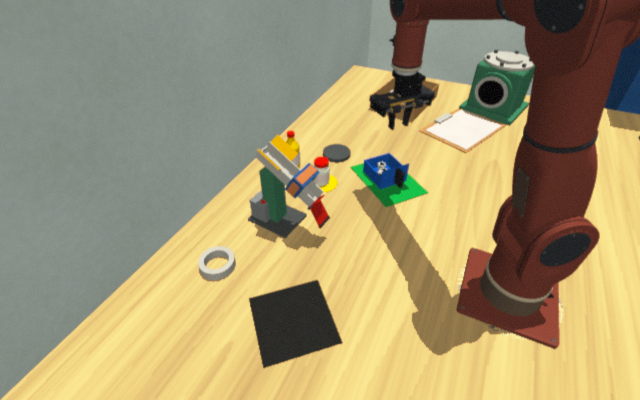

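View pics/al_w.png

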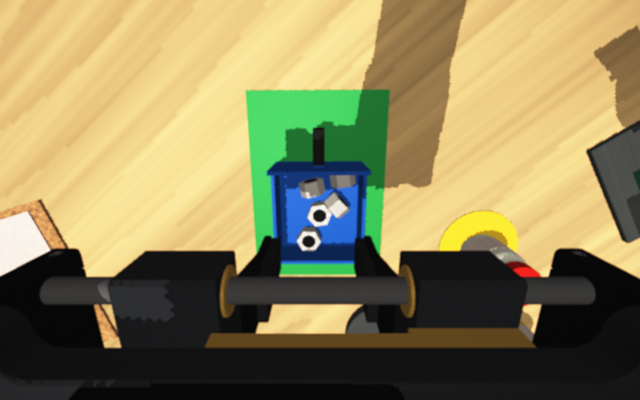

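The pan, handle included, lies centred on the mat with five nuts in it: wrist view (311,187), (343,181), (335,205), (318,215), (308,240). The nut mat and chute are empty, and the jar stands on the disc. Handing in.

```bash
python3 - <<'E'
from workcell import env
print(env.close_job())
E
```

```text
the job is handed in; nothing more can be done
None
```

I finished the job and handed it in at about 61 s, but the nuts needed two presses of the paddle instead of one.

- **Jar and nuts:** The jar is standing on the yellow disc. All five nuts went in through the feed mouth and waited together behind the flap before I pressed the paddle.
- **First approach with the pan:** The pan caught the side of the paddle and twisted in the grip. It straightened when I backed off, and I slid it in again with more clearance.
- **First press:** Four nuts reached the pan. The fifth stuck on the tipped flap, propped on the other nuts. I lowered the pan to free it, but the paddle slipped over the rim and the flap shut behind that nut.
- **Regrip and second press:** I set the pan flat on the bench under the chute, gripped it harder and pressed again. The fifth nut then slid in. The paddle was therefore not held down continuously until the last nut was in.
- **Last checks:** The pictures show five nuts in the pan, which is upright and centred on the green mat with its handle. The chute and nut mat are empty. The ring, cover and oil bottle look untouched, and the gripper was clear of everything. The two fixed cameras put the pan within about 12 mm of each other and the jar within about 17 mm. I judged both well placed from the pictures.

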